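Feel out the finger slot of a parts tray and pull it open with the hook

TASK

Take the wooden-handled hook from its rack and rest its bent tip on the bare front deck of the shut parts tray, then drag it lightly in under the hood until it drops into the finger slot hidden there, and stop for a moment before pulling. Draw the tray out to its stop with the hook, then hang the hook upright in the notch of its rack again and let go. Go gently, never leaning hard on the drawer with the hook, and leave the other things on the table where they are.

Things in the scene. Friction and masses are not known exactly. Their poses are not given: they have to be found in the camera images.
- cabinet: Fixed grey sheet-metal drawer housing, 250 x 182 mm, open at its front (its own -x, which looks to the robot's left). Origin: on the table under its middle; z up. Flat roof (hood) from x = -33 to +140 mm, full width, underside 153, top 160 mm up; side walls under it at y = +-88 mm. A fixed open carton of brackets stands on the hood from x = +22 mm back, up to 230 mm high.
- hood_edge (a point): Middle of the hood's front edge, at its underside: (-33, 0, 153) mm in the housing's frame, same axes.
- deck_front (a point): Point on the housing (it does not move with the tray) at (-65, 0, 60) mm in its frame: middle of the visible front part of the tray's flat bare aluminium deck, deck top 60 mm above the table. The deck is 150 mm wide (y). Shut, its front end is at x = -100 mm and it runs on under the hood; at y = 0 it is flat from there to the slot but for a 0.3 mm step up.
- slot_zone (a point): Middle of the strip of deck, under the hood, where the hidden finger slot lies: (0, 0, 60) mm in the housing's frame. The slot runs along y: 18 mm wide in x, from y = -38 to +38 mm, 14 mm deep, upright walls, flat floor. With the tray shut its centre is anywhere from 10 mm before to 10 mm behind this point; it differs each time and must be felt for. The slot moves with the tray, this point does not.
- tray (a joint): How far the tray is pulled out along the housing's -x, in m: 0 is shut (it may start up to 0.006 open), 0.11 is its stop. It slides with about 2.5 N of friction plus 6 N per m/s and stays where it is left.
- hook: Loose pull hook, 0.10 to 0.21 kg, hanging upright in the rack with its bent tip pointing towards the rack's upright. Origin: on its axis at the underside of its steel collar (disc 36 mm across, 6 mm thick); z up along the handle. Wooden handle z = 6 to 86 mm, 20 mm in x, 24 mm in y. Below, a straight 8 mm shaft to z = -100 mm, where it bends 35 degrees towards the hook's -x for its last 30 mm.
- hook_tip (a point): The very end of the bent tip (round, 8 mm thick), at (-17.2, 0, -124.6) mm in the hook's frame. With the hook's x along the housing's x and the handle leaned 35 degrees back towards -x (shaft reaching forward and down), the bent last 30 mm stand upright and reach the slot under the hood, which an upright hook cannot.
- rack: Fixed steel rack: base 110 x 90 x 10 mm, an upright at its back (x = 39 to 51 mm), on top a level 6 mm plate, 54 mm wide in y, x = -45 to +51 mm, top 145 mm above the table. The plate has a notch 14 mm wide in y, open at the front edge (-x), closed at x = -8 mm; the hook's shaft hangs in it, collar on the plate. Nothing stands above it. Origin: on the table under the base's middle.
- rack_slot (a point): Where the hook's origin belongs when hung: on the notch's centre line, at (-15, 0, 145) mm in the rack's frame, same axes; the notch opens to -x.
- strap: Loose bystander: flat galvanised hinge strap, 150 x 28 mm, 18 mm high at its eye, origin under its middle.
- bracket: Loose bystander: black L-bracket 50 x 32 x 40 mm, origin under its middle.
- small_box: Loose bystander: white paper carton 90 x 60 x 50 mm, origin under its middle.
- can: Loose bystander: can 66 mm across, 80 mm tall, origin under its middle.
- carton: Fixed bystander: open cardboard carton of brackets, 150 x 140 mm, 100 mm high (a flap on its far side a little higher), origin under its middle. It and the rack stand side by side to the robot's left, either way round.
Not all that is in view belongs to the job. What is shaped like the rack but orange, turquoise or yellow is not meant.

How it is judged:
By the outcome, as a careful person would: the job done as asked, in the order asked, and still so for the second after the job is handed in, with the robot touching nothing.
It also fails if it takes over 64 s, if anything falls off the work surface, if the arm or the gripper's body presses on something with over 40 N, if the wrist force passes 120 N, or if a joint passes its speed limit or range.

ROBOT

A 6-joint arm with a two-finger parallel gripper is mounted at the origin on the work surface. World frame = base frame: x ahead of the robot, y to its left, z up, the work surface at z = 0. Lengths are in m, angles in rad, forces in N, time in s.
With the tool pointing down it reaches from about 0.375 to 0.9 m from the base axis. Payload 3.1 kg.
Tool frame: the origin (TCP) lies midway between the tips of the shut fingers; the grasp point (between the pads) lies pinch_z behind it (pinch_z is the distance from the TCP to the grasp point, in m); y points along the fingers, z is the direction in which the jaws open and shut, and the axes are right-handed (so a half turn about y gives the same grasp; the last joint's range is limited). The gripper opens to 87 mm and grips with 3 to 60 N. Pads are 19 mm wide; open, the fingers measure 117 mm over their backs; the gripper's body (75 mm by 190 mm) begins 51 mm behind the grasp point.
Start: joints at [-1.456, 0.527, 1.433, -0, 1.181, -0.178], TCP at [0.181, -0.598, 0.2] pointing down, gripper open.
Joint ranges: [-3.08, 3.08], [-0.75, 2.2], [0.22, 2.44], [-1.43, 4.57], [0, 2.65], [-2.85, 2.85]. Speed limits (rad/s): [2.79, 2.79, 3.14, 3.14, 3.14, 3.14].

INTERFACE

Orientations are given as a unit quaternion [x, y, z, w].
In Python, from rig import get_obs, camera, hand_in, pinch_z gives the robot as it stands. The module is installed in compiled form; this text tells all that it offers.
- The arm moves only by the tool arm_command, never from a script. Its argument "plan" is a list of rows, each a list of 2 entries, a list of its own where there are three numbers: the shift along the world's x, y, z in units of 25 mm (1.0 is 25 mm), then the turn about the world's z in units of 5 degrees (1.0 is 5 degrees). A call has 1 to 5 rows; each row is the pose to reach, as a shift and turn from the pose commanded when the call began; what a row does not reach only later rows make up. A row lasts 1/10 s, in which the tool goes at most 50 mm and 8.59 degrees, less where a joint would pass 70% of its speed; a pose out of reach is approached as far as the arm can. A call with a gripper value outside its range is refused whole. "fingers" is the opening, from -1 (shut) to 1 (fully open), set as the call begins (left out, the last holds). The fingers move at their own pace and stop on an object; "force" is the grip in N (left out, the last holds). Time passes only in rows, so rows that repeat a pose let the fingers close. It gives the time, the measured TCP pose, the force and the opening at its end, in the units of the state.
- get_obs(): the state, without advancing time (a new reading comes with each control period).
- camera(name): name is "scene" or "side" or "wrist"; returns a dict with "pixels" (420x560x3 uint8, red, green, blue), "camera_matrix" (3x3 intrinsics, pixels), "R" (3x3) and "t" (3): a world point X has camera coordinates R X + t. Camera axes: x right, y down, z forward; pixel columns grow to the right and rows downward; lengths in m; the calibration is good to about 2 mm. A picture is of the moment at which its call begins. There is no depth.
- hand_in(): hands the job in, once; it reports no verdict.
The state is a dict: "time": time; "q": joint angles; "joint_velocities": joint speeds; "joint_torque": joint torques, N m; "position": TCP position; "tool_rot": TCP orientation; "ft_force": force on the tool from outside, world axes, zero at the start; "moment": the same for the moment, N m; "grip_width": finger opening in m.
Only numpy, scipy, OpenCV 4.12 (cv2) and the standard library are available. Lean on these libraries where they do the work, as an engineer would, in place of code of your own. Each camera call takes 0.05 s, during which the arm holds its last target.

## Working session

There is one attempt and no reset: what is moved stays moved. The work goes in short steps, Python scripts to look and compute and a tool call to move; the robot and the scene stay as the last step left them, time stands still between calls to the robot, and variables do not carry over. Pictures are saved under pics/ and viewed, and the job is handed in when it is done.

Besides the shell and the picture viewer there is one more tool, called as name(argument=value, ...) on one line, values as JSON. arm_command: Moves the arm, as the interface text tells. Its arguments: {"type":"object","properties":{"plan":{"type":"array"},"fingers":{"type":"number"},"force":{"type":"number"}},"required":["plan"]}

```bash
ls; mkdir -p pics; cat > h.py <<'E'
import numpy as np,cv2
from rig import get_obs,camera,pinch_z
def snap(n,tag):
    c=camera(n); np.savez(f'pics/{tag}.npz',**{k:np.array(v) for k,v in c.items()})
    cv2.imwrite(f'pics/{tag}.png',cv2.cvtColor(c['pixels'],cv2.COLOR_RGB2BGR)); return c
def load(tag): return dict(np.load(f'pics/{tag}.npz'))
def ray(c,u,v):
    K,R,t=c['camera_matrix'],c['R'],c['t']
    d=R.T@np.linalg.inv(K)@np.array([u,v,1.]); o=-R.T@t; return o,d/np.linalg.norm(d)
def onz(c,u,v,z):
    o,d=ray(c,u,v); return o+d*(z-o[2])/d[2]
def tri(obs):
    A=np.zeros((3,3));b=np.zeros(3)
    for c,u,v in obs:
        o,d=ray(c,u,v);P=np.eye(3)-np.outer(d,d);A+=P;b+=P@o
    x=np.linalg.solve(A,b)
    return x,[np.linalg.norm((np.eye(3)-np.outer(ray(c,u,v)[1],ray(c,u,v)[1]))@(x-ray(c,u,v)[0]))*1e3 for c,u,v in obs]
def proj(c,X):
    p=c['camera_matrix']@(c['R']@np.array(X)+c['t']); return p[:2]/p[2]
E
python3 - <<'E'
from h import *
np.set_printoptions(precision=4,suppress=True)
o=get_obs()
for k,v in o.items(): print(k,v)
print('pz',pinch_z)
for n in ['scene','side','wrist']: 
    c=snap(n,n+'0'); print(n,-c['R'].T@c['t'],c['R'][2])
E
```

```text
pics
time 0.0
q [-1.4555  0.5285  1.4339  0.      1.1814 -0.1785]
joint_velocities [ 0.0005  0.0016 -0.0001 -0.0006 -0.0002  0.0005]
joint_torque [  0.0002 -44.0042 -17.6592   0.0631   0.0582  -0.0002]
position [ 0.1809 -0.5974  0.1986]
tool_rot [-0.1035  0.7003 -0.6987  0.1035]
ft_force [ 0.1308  0.0291 -0.0548]
moment [0.0385 0.0078 0.007 ]
grip_width 0.08704957015248
pz 0.0187
scene [ 1.3948 -0.0357  0.9838] [-0.7002  0.1904 -0.6881]
side [ 0.9647 -0.3392  0.7679] [-0.4463  0.574  -0.6865]
wrist [ 0.2477 -0.5773  0.3837] [-0.2451 -0.0726 -0.9668]
```

View pics/scene0.png

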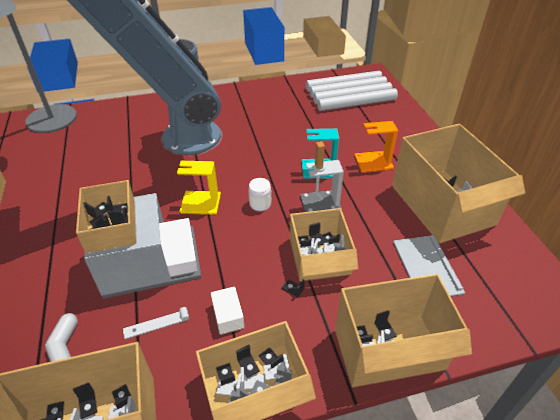

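View pics/side0.png

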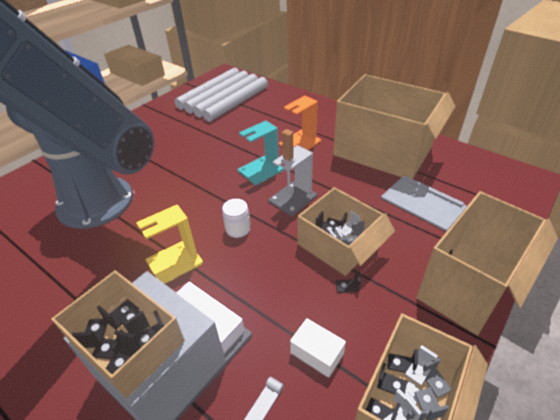

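View pics/wrist0.png

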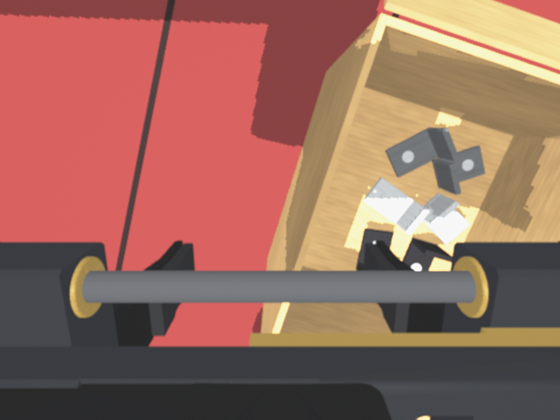

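```bash
python3 - <<'E'
import cv2,numpy as np
def crop(t,x0,y0,w,h,s):
    i=cv2.imread(f'pics/{t}.png')[y0:y0+h,x0:x0+w]; return cv2.resize(i,None,fx=s,fy=s,interpolation=cv2.INTER_CUBIC)
a=crop('scene0',280,120,80,120,5);b=crop('side0',240,110,80,120,5)
cv2.imwrite('pics/rack0.png',np.hstack([a,b]))
a=crop('scene0',70,180,140,120,2.8);b=crop('side0',45,265,215,155,1.85)
H=max(a.shape[0],b.shape[0]);f=lambda i:cv2.copyMakeBorder(i,0,H-i.shape[0],0,0,cv2.BORDER_CONSTANT)
cv2.imwrite('pics/cab0.png',np.hstack([f(a),f(b)])); print(a.shape,b.shape)
E
```

```text
(336, 392, 3) (287, 398, 3)
```

View pics/rack0.png

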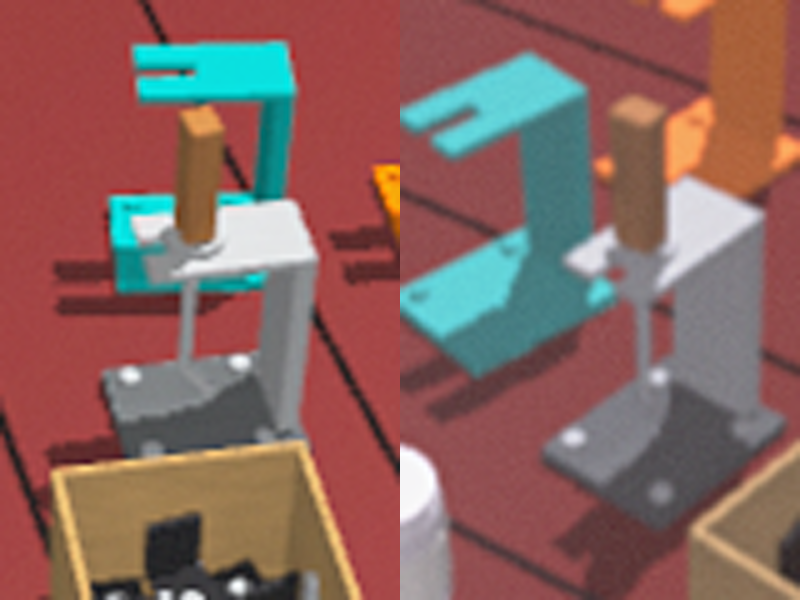

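View pics/cab0.png

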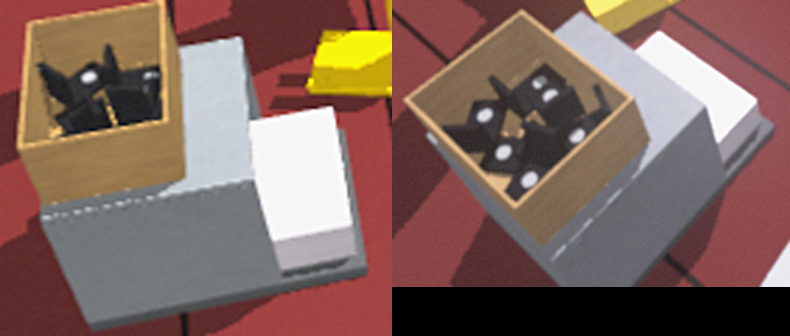

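```bash
python3 - <<'E'
from h import *
np.set_printoptions(precision=4,suppress=True)
s,d=load('scene0'),load('side0')
def both(n,ps,pd,z):
    if ps: print(n,'scene',onz(s,*ps,z)[:2],end=' ')
    if pd: print('side',onz(d,*pd,z)[:2],end=' ')
    if ps and pd: print('tri',*tri([(s,*ps),(d,*pd)]),end='')
    print()
both('plate FF',(306.2,163.4),(272.6,162.4),.145)
both('plate BF',(339.6,160.4),(297,145.6),.145)
both('plate BN',(343.2,172.4),(312.8,153),.145)
both('handle top c',(280+201/5,120+115/5),(240+(638-400)/5,110+103/5),.231)
both('hood FF',(155.7,193.6),(148.8,271.5),.16)
both('hood FN',(161.1,245),(214.7,323.4),.16)
both('deck FF',(188.9,218.6),(189.9,282.3),.06)
both('deck FN',(195.7,261.4),(242.3,316.4),.06)
E
```

```text
plate FF scene [0.4241 0.2999] side [0.4251 0.2942] tri [0.4183 0.3018 0.1386] [np.float64(1.0572567920668756), np.float64(1.0572567920669325)]
plate BF scene [0.4358 0.3977] side [0.4322 0.3911] tri [0.4234 0.4033 0.1344] [np.float64(0.22554475720589556), np.float64(0.22554475720584966)]
plate BN scene [0.489  0.3888] side [0.486  0.3877] tri [0.484  0.3911 0.1413] [np.float64(0.7025194998451897), np.float64(0.7025194998451111)]
handle top c scene [0.4498 0.3282] side [0.4496 0.3287] tri [0.45   0.3282 0.2313] [np.float64(0.12332075178682098), np.float64(0.12332075178686291)]
hood FF scene [ 0.4597 -0.1253] side [ 0.4597 -0.1266] tri [ 0.4576 -0.1256  0.1578] [np.float64(0.28250259122988963), np.float64(0.28250259122993965)]
hood FN scene [ 0.6425 -0.1248] side [ 0.6392 -0.1317] tri [ 0.6313 -0.1266  0.1467] [np.float64(0.7990918120782229), np.float64(0.7990918120781492)]
deck FF scene [ 0.4735 -0.0537] side [ 0.4723 -0.0579] tri [ 0.4657 -0.0541  0.0515] [np.float64(0.6102239776428011), np.float64(0.6102239776429801)]
deck FN scene [ 0.6293 -0.0546] side [ 0.6193 -0.0536] tri [ 0.6185 -0.053   0.0518] [np.float64(3.5731512631760056), np.float64(3.573151263176155)]
```

```bash
python3 - <<'E'
from h import *
from scipy.spatial.transform import Rotation as Ro
o=get_obs();R=Ro.from_quat(o['tool_rot']).as_matrix();print(R.round(3))
print('jaw yaw',np.degrees(np.arctan2(R[1,2],R[0,2])))
p=o['position']
print((np.array([.4498,.3284,.36])-p)/.025)
E
```

```text
[[-0.957 -0.     0.29 ]
 [-0.29   0.002 -0.957]
 [-0.    -1.    -0.002]]
jaw yaw -73.16602694024921
[10.75438952 37.03971     6.44909691]
```

arm_command(plan=[[[0,0,2],1],[[1,1,3.4],2.5],[[2,2.3,4.4],4],[[3.3,3.7,5.2],5.5],[[4.6,5.2,5.4],7]], fingers=1, force=20)

```text
time: 0.65
position: [0.2961, -0.4696, 0.3368]
tool_rot: [0.31, -0.634, 0.637, -0.31]
ft_force: [1.9, -0.4, 0.1]
grip_width: 0.0871
```

arm_command(plan=[[[1.2,1.5,0],1],[[2.4,3,0],2],[[3.6,4.5,0],3],[[4.8,6,0],4],[[5.5,7.8,0],5]])

```text
time: 1.15
position: [0.4342, -0.2732, 0.3341]
tool_rot: [0.44, -0.553, 0.554, -0.441]
ft_force: [0.2, -0.6, 1.1]
grip_width: 0.087
```

arm_command(plan=[[[0.3,2,0],0.5],[[0.6,3.9,0],1],[[0.9,5.8,0],1.4],[[1,7.7,0],1.4],[[1,9.6,0],1.4]])

```text
time: 1.65
position: [0.4574, -0.0324, 0.3342]
tool_rot: [-0.472, 0.526, -0.526, 0.472]
ft_force: [1.6, 0.1, 0.5]
grip_width: 0.087
```

```bash
python3 - <<'E'
from h import *
from scipy.spatial.transform import Rotation as Ro
snap('wrist','w1')
o=get_obs();R=Ro.from_quat(o['tool_rot']).as_matrix()
print('jaw yaw',np.degrees(np.arctan2(R[1,2],R[0,2])),o['position'],(np.array([.4498,.3284,.335])-o['position'])/.025)
E
```

```text
jaw yaw -5.857141249039552 [ 0.45568436 -0.02496678  0.33420115] [-0.23537428 14.13467104  0.03195403]
```

View pics/w1.png

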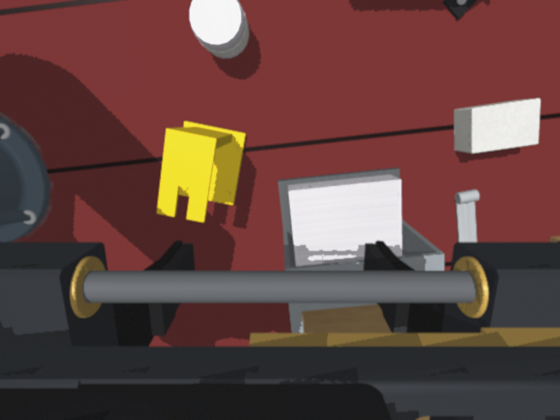

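```bash
python3 - <<'E'
from h import *
np.set_printoptions(precision=4,suppress=True)
c=load('w1')
g=c['pixels'].astype(int); 
m=((g.min(2)>185)).astype(np.uint8)
m[:, :270]=0; m[:,420:]=0; m[:170]=0; m[262:]=0
cs,_=cv2.findContours(m,0,2); k=max(cs,key=cv2.contourArea); print(cv2.contourArea(k), cv2.approxPolyDP(k,4,True)[:,0])
i=cv2.resize(cv2.imread('pics/w1.png')[165:275,270:455],None,fx=4,fy=4,interpolation=cv2.INTER_CUBIC); cv2.imwrite('pics/w1c.png',i)
for u,v in [(289,188),(401,178)]: print(onz(c,u,v,.06))
E
```

```text
6730.5 [[400 180]
 [290 190]
 [294 244]
 [305 244]
 [309 250]
 [356 250]
 [359 244]
 [379 239]
 [401 247]]
[ 0.4692 -0.054   0.06  ]
[ 0.6222 -0.0567  0.06  ]
```

View pics/w1c.png

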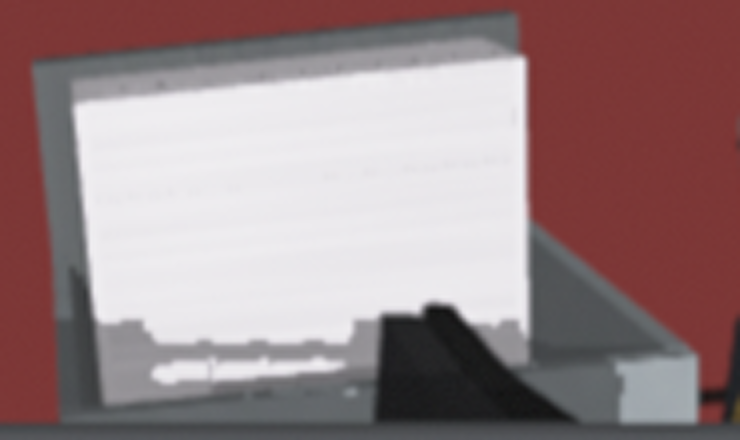

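arm_command(plan=[[[0,2,0],0],[[0,4,0],0],[[0,6,0],0],[[0,7.5,0],0],[[0,9,0],0]])

```text
time: 2.2
position: [0.4569, 0.1923, 0.3342]
tool_rot: [-0.473, 0.526, -0.526, 0.472]
ft_force: [0.1, -0.6, -0.1]
grip_width: 0.0867
```

```bash
python3 - <<'E'
from h import *
np.set_printoptions(precision=4,suppress=True)
c=load('w1')
a,b=onz(c,288.25,190.25,.06),onz(c,401.25,179.25,.06);print(a,b,(a+b)/2,np.degrees(np.arctan2(*(b-a)[1::-1])))
for u,v in [(270+35/4,165+62/4),(270+517/4,165+14/4)]: print(onz(c,u,v,.0))
snap('wrist','w2');print(get_obs()['position'])
E
```

```text
[ 0.4679 -0.057   0.06  ] [ 0.6225 -0.0585  0.06  ] [ 0.5452 -0.0578  0.06  ] -0.5261442184833295
[ 0.4552 -0.0525  0.    ]
[ 0.6404 -0.054   0.    ]
[0.4567 0.1974 0.3343]
```

View pics/w2.png

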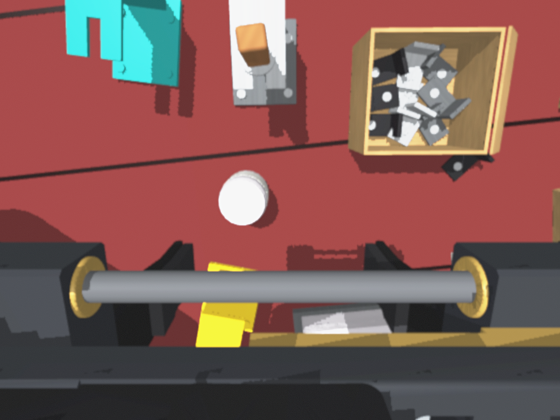

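```bash
python3 - <<'E'
import cv2
i=cv2.resize(cv2.imread('pics/w2.png')[0:110,220:310],None,fx=7,fy=7,interpolation=cv2.INTER_CUBIC); cv2.imwrite('pics/w2c.png',i[:600]); print(i.shape)
E
```

```text
(770, 630, 3)
```

View pics/w2c.png

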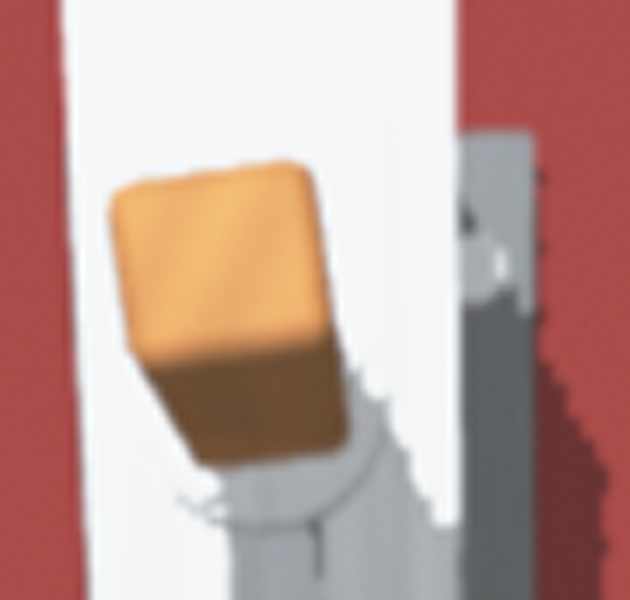

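```bash
python3 - <<'E'
from h import *
np.set_printoptions(precision=4,suppress=True)
c=load('w2')
P=[onz(c,220+u/7,v/7,.231)[:2] for u,v in [(110,186),(311,161),(335,340),(140,362)]]
P=np.array(P);print(P,P.mean(0))
an=lambda v:np.degrees(np.arctan2(v[1],v[0]))
print([an(P[(i+1)%4]-P[i]) for i in range(4)],[np.linalg.norm(P[(i+1)%4]-P[i]) for i in range(4)])
for z in (.145,):
  a,b=[onz(c,220+u/7,v/7,z)[:2] for u,v in [(62,0),(85,520)]]; print(a,b,an(a-b))
  a2,b2=[onz(c,220+u/7,v/7,z)[:2] for u,v in [(458,0),(460,520)]]; print(a2,b2,an(a2-b2), (a+a2)/2,(b+b2)/2)
o=get_obs();print((np.array([*P.mean(0),.2])-o['position'])/.025)
E
```

```text
[[0.4391 0.3342]
 [0.4612 0.3343]
 [0.4618 0.3161]
 [0.4399 0.3162]] [0.4505 0.3252]
[np.float64(0.25459477417593773), np.float64(-88.29513137829116), np.float64(179.76993147858823), np.float64(92.72561057951849)] [np.float64(0.022170848653017706), np.float64(0.018133580950649188), np.float64(0.02185627001262234), np.float64(0.01795959239096383)]
[0.4281 0.3797] [0.4216 0.3121] 84.56119434012173
[0.483  0.3738] [0.4764 0.3062] 84.40047356291144 [0.4555 0.3768] [0.449  0.3091]
[-0.2491  5.1112 -5.3705]
```

arm_command(plan=[[[0,2,0],0.5],[[-0.2,4,0],1.2],[[-0.25,5.2,-1],1.2],[[-0.25,5.2,-2.6],1.2],[[-0.25,5.2,-2.6],1.2]])

```text
time: 2.75
position: [0.447, 0.3193, 0.2641]
tool_rot: [0.504, -0.502, 0.499, -0.495]
ft_force: [-0.5, -0.5, -0.3]
grip_width: 0.0871
```

```bash
python3 - <<'E'
from h import *
from scipy.spatial.transform import Rotation as Ro
snap('scene','s3')
o=get_obs();R=Ro.from_quat(o['tool_rot']).as_matrix()
print('jaw yaw',np.degrees(np.arctan2(R[1,2],R[0,2])),o['position'],(np.array([.4502,.3275,.169])-o['position'])/.025)
i=cv2.resize(cv2.imread('pics/s3.png')[90:230,260:400],None,fx=4,fy=4,interpolation=cv2.INTER_CUBIC); cv2.imwrite('pics/s3c.png',i)
E
```

```text
jaw yaw -0.12862762661126423 [0.44913634 0.31960402 0.26692068] [ 0.04254624  0.31583939 -3.91682733]
```

View pics/s3c.png

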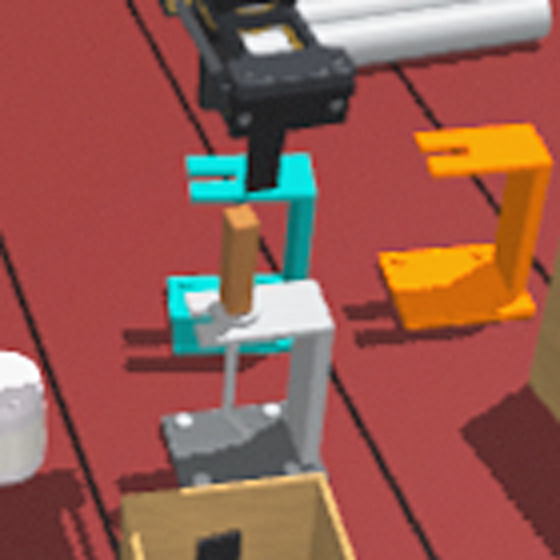

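arm_command(plan=[[[0,0.3,0],0],[[0,0.3,-1],0],[[0,0.3,-2.4],0],[[0,0.3,-3.7],0],[[0,0.3,-3.8],0]])

```text
time: 3.3
position: [0.4503, 0.327, 0.1729]
tool_rot: [-0.5, 0.502, -0.5, 0.497]
ft_force: [-0.7, -0.4, 1.2]
grip_width: 0.0867
```

arm_command(plan=[[[0,0,0],0]])

```text
time: 3.4
position: [0.4526, 0.3283, 0.1758]
tool_rot: [0.498, -0.501, 0.501, -0.5]
ft_force: [0.0, -0.0, 0.6]
grip_width: 0.0872
```

```bash
python3 - <<'E'
from h import *
for n in ('scene','side'):
  snap(n,n+'4')
o=get_obs();print(o['position'],o['ft_force'])
a=cv2.resize(cv2.imread('pics/scene4.png')[110:220,270:370],None,fx=4,fy=4,interpolation=cv2.INTER_CUBIC)
b=cv2.resize(cv2.imread('pics/side4.png')[90:200,240:340],None,fx=4,fy=4,interpolation=cv2.INTER_CUBIC)
cv2.imwrite('pics/4c.png',np.hstack([a,b]))
E
```

```text
[0.45342634 0.32887293 0.17698549] [0.61919338 0.39424814 0.45528181]
```

View pics/4c.png

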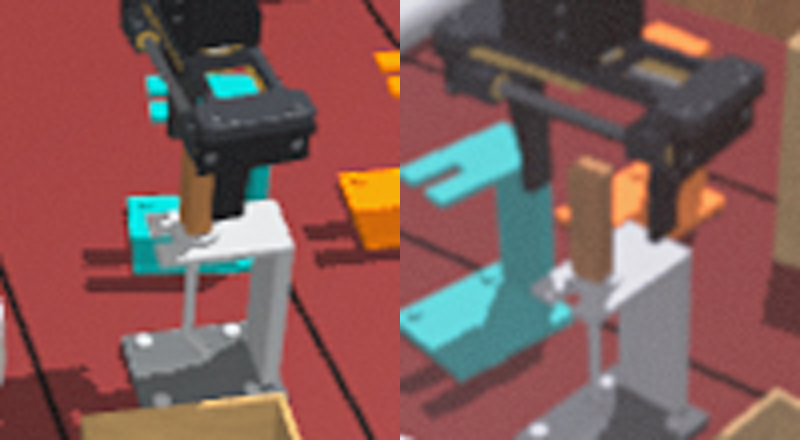

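```bash
python3 - <<'E'
from h import *
c=load('scene4')
print('finger tip near proj',(proj(c,[.453+.0435,.3289,.177])-[270,110])*4, 'handle ctr same z', (proj(c,[.4502,.3275,.19])-[270,110])*4,(proj(c,[.4502,.3275,.151])-[270,110])*4)
E
```

```text
finger tip near proj [218.64649535 235.41400648] handle ctr same z [196.39542608 179.98546038] [193.17328407 223.26195667]
```

arm_command(plan=[[[0,0,-0.2],0],[[0,0,-0.2],0],[[0,0,-0.2],0]])

```text
time: 3.8
position: [0.4515, 0.3282, 0.17]
tool_rot: [0.499, -0.501, 0.501, -0.5]
ft_force: [-0.6, 0.1, -0.5]
grip_width: 0.087
```

arm_command(plan=[[[0,0,0],0],[[0,0,0],0],[[0,0,0],0],[[0,0,0],0],[[0,0,0],0]], fingers=-1, force=10)

```text
time: 4.3
position: [0.4512, 0.3281, 0.1693]
tool_rot: [-0.499, 0.501, -0.501, 0.499]
ft_force: [-0.4, 0.3, 0.1]
grip_width: 0.0545
```

arm_command(plan=[[[0,0,0],0],[[0,0,0],0]])

```text
time: 4.5
position: [0.4513, 0.3281, 0.1694]
tool_rot: [-0.499, 0.501, -0.501, 0.499]
ft_force: [0.0, 0.2, -0.3]
grip_width: 0.0392
```

arm_command(plan=[[[0,0,0],0],[[0,0,0],0],[[0,0,0],0]], force=12)

```text
time: 4.8
position: [0.451, 0.328, 0.1691]
tool_rot: [-0.499, 0.501, -0.501, 0.499]
ft_force: [-0.3, 0.2, -0.9]
grip_width: 0.0242
```

```bash
python3 - <<'E'
from h import *
for n in ('scene','side'):
  snap(n,n+'5')
o=get_obs();print(o['position'],o['ft_force'],o['moment'],o['grip_width'])
a=cv2.resize(cv2.imread('pics/scene5.png')[110:220,270:370],None,fx=4,fy=4,interpolation=cv2.INTER_CUBIC)
b=cv2.resize(cv2.imread('pics/side5.png')[90:200,240:340],None,fx=4,fy=4,interpolation=cv2.INTER_CUBIC)
cv2.imwrite('pics/5c.png',np.hstack([a,b]))
E
```

```text
[0.45104263 0.32802781 0.16914244] [-0.70746801 -0.66359486 -0.85853009] [-0.02589229 -0.08679961  0.07213567] 0.023918010048213954
```

View pics/5c.png

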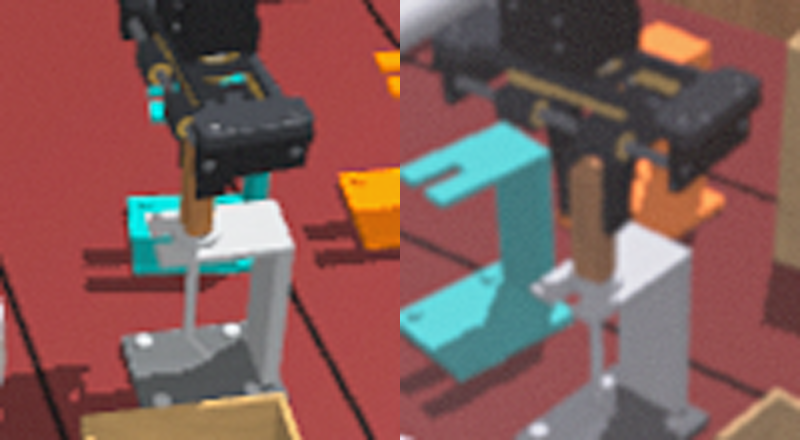

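```bash
python3 - <<'E'
from h import *
for n,off in (('scene',(270,110)),('side',(240,90))):
  c=load(n+'5')
  for X in ([.451,.328,.169],[.463,.3185,.169],[.463,.3375,.169],[.463,.3185,.231],[.463,.3375,.231]): print(n,X,((proj(c,X)-off)*4).round(0)+([400,0] if n=='side' else [0,0]))
a=cv2.resize(cv2.imread('pics/scene5.png')[130:180,300:350],None,fx=8,fy=8,interpolation=cv2.INTER_CUBIC)
b=cv2.resize(cv2.imread('pics/side5.png')[115:165,270:320],None,fx=8,fy=8,interpolation=cv2.INTER_CUBIC)
cv2.imwrite('pics/5d.png',np.hstack([a,b]))
E
```

```text
scene [0.451, 0.328, 0.169] [196. 204.]
scene [0.463, 0.3185, 0.169] [188. 217.]
scene [0.463, 0.3375, 0.169] [214. 212.]
scene [0.463, 0.3185, 0.231] [193. 146.]
scene [0.463, 0.3375, 0.231] [220. 141.]
side [0.451, 0.328, 0.169] [594. 247.]
side [0.463, 0.3185, 0.169] [600. 261.]
side [0.463, 0.3375, 0.169] [618. 247.]
side [0.463, 0.3185, 0.231] [598. 177.]
side [0.463, 0.3375, 0.231] [617. 163.]
```

View pics/5d.png

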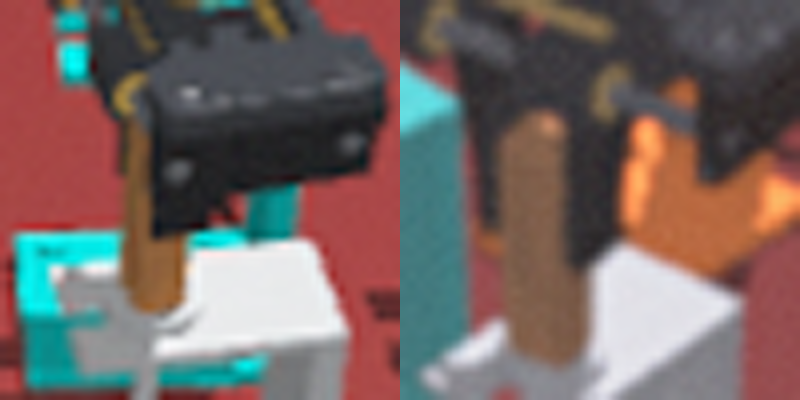

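```bash
python3 - <<'E'
from h import *
for n,off in (('scene',(270,110)),('side',(240,90))):
  c=load(n+'4')
  for s in (-1,1):
   for e in (.0435,.0585):
    for dy in (-.0095,0,.0095):
     print(n,s,e,dy,((proj(c,[.4534+s*e,.3289+dy,.177])-off)*4).round(0)+([400,0] if n=='side' else [0,0]))
a=cv2.resize(cv2.imread('pics/scene4.png')[110:170,290:350],None,fx=8,fy=8,interpolation=cv2.INTER_CUBIC)
b=cv2.resize(cv2.imread('pics/side4.png')[100:160,260:320],None,fx=6,fy=8,interpolation=cv2.INTER_CUBIC)
cv2.imwrite('pics/4d.png',np.hstack([a[:480],b[:480,:320]]))
E
```

```text
scene -1 0.0435 -0.0095 [167. 162.]
scene -1 0.0435 0 [179. 160.]
scene -1 0.0435 0.0095 [192. 158.]
scene -1 0.0585 -0.0095 [160. 150.]
scene -1 0.0585 0 [173. 148.]
scene -1 0.0585 0.0095 [185. 146.]
scene 1 0.0435 -0.0095 [206. 238.]
scene 1 0.0435 0 [219. 236.]
scene 1 0.0435 0.0095 [232. 233.]
scene 1 0.0585 -0.0095 [213. 252.]
scene 1 0.0585 0 [226. 250.]
scene 1 0.0585 0.0095 [239. 247.]
side -1 0.0435 -0.0095 [534. 222.]
side -1 0.0435 0 [543. 215.]
side -1 0.0435 0.0095 [552. 208.]
side -1 0.0585 -0.0095 [516. 214.]
side -1 0.0585 0 [525. 207.]
side -1 0.0585 0.0095 [534. 200.]
side 1 0.0435 -0.0095 [644. 269.]
side 1 0.0435 0 [653. 261.]
side 1 0.0435 0.0095 [662. 254.]
side 1 0.0585 -0.0095 [664. 277.]
side 1 0.0585 0 [673. 269.]
side 1 0.0585 0.0095 [682. 262.]
```

View pics/4d.png

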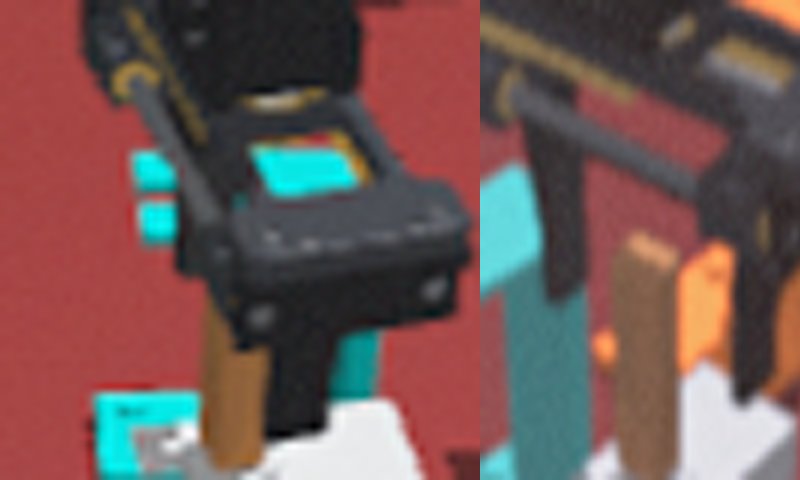

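```bash
python3 - <<'E'
from h import *
np.set_printoptions(precision=4,suppress=True)
s,d=load('scene5'),load('side5')
print(tri([(s,319.1,159.4),(d,291.5,147.75)]))
s,d=load('scene4'),load('side4')
print(tri([(s,290+270/8,110+438/8),(d,260+(738-480)/6,100+400/8)]))
snap('wrist','w5')
E
```

```text
(array([0.4658, 0.3225, 0.1891]), [np.float64(1.2814773338239485), np.float64(1.2814773338240006)])
(array([0.4994, 0.3241, 0.1958]), [np.float64(0.7368639202334484), np.float64(0.7368639202334453)])
```

View pics/w5.png

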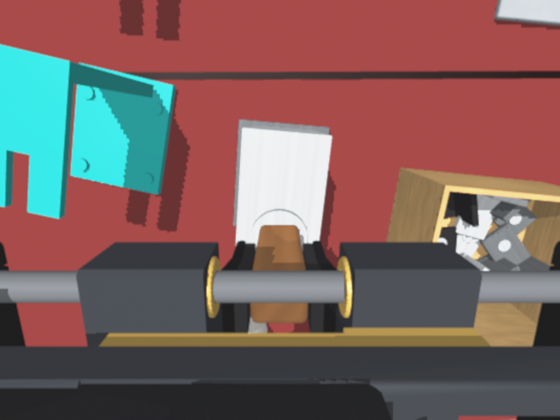

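arm_command(plan=[[[0,0,0.3],0],[[0,0,0.8],0],[[0,0,1.4],0],[[0,0,1.9],0],[[0,0,2],0]])

```text
time: 5.45
position: [0.4526, 0.3288, 0.2219]
tool_rot: [0.498, -0.5, 0.501, -0.501]
ft_force: [-0.1, 0.4, -1.6]
grip_width: 0.024
```

```bash
cat >> h.py <<'E'
def two(tag,sc=(280,90,100,120),sd=(240,70,100,120),f=4):
    out=[]
    for n,(x,y,w,h) in (('scene',sc),('side',sd)):
        snap(n,n+tag); out.append(cv2.resize(cv2.imread(f'pics/{n}{tag}.png')[y:y+h,x:x+w],None,fx=f,fy=f,interpolation=cv2.INTER_CUBIC))
    cv2.imwrite(f'pics/two{tag}.png',np.hstack(out))
    o=get_obs()
    from scipy.spatial.transform import Rotation as Ro
    R=Ro.from_quat(o['tool_rot']).as_matrix()
    print('t',o['time'],'p',o['position'].round(4) if hasattr(o['position'],'round') else o['position'],'yaw',np.degrees(np.arctan2(R[1,2],R[0,2])).round(2),'F',np.round(o['ft_force'],2),'M',np.round(o['moment'],3),'w',round(o['grip_width'],4))
E
python3 -c "
from h import *
two('6')"
```

```text
t 5.55 p [0.4516 0.3283 0.2204] yaw -0.16 F [ 0.51 -0.3  -1.12] M [-0.031 -0.104  0.011] w 0.0237
```

View pics/two6.png

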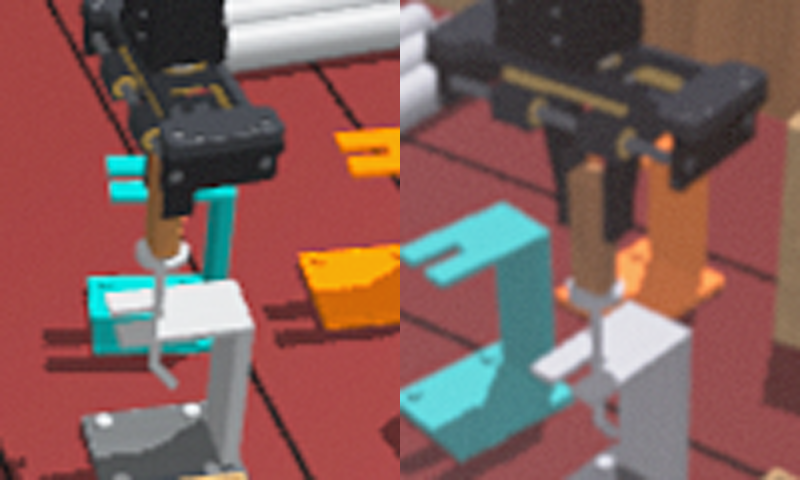

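arm_command(plan=[[[0,0.3,0],0],[[0,0.6,0],0],[[0,0.9,0],0],[[0,1.2,0],0],[[0,1.4,0],0]])

```text
time: 6.05
position: [0.4507, 0.3637, 0.2187]
tool_rot: [-0.5, 0.501, -0.5, 0.499]
ft_force: [0.2, -1.9, -1.8]
grip_width: 0.0244
```

```bash
python3 -c "
from h import *
two('7')"
```

```text
t 6.15 p [0.4508 0.3641 0.219 ] yaw -0.11 F [-0.5  -0.59 -0.64] M [-0.114  0.035 -0.03 ] w 0.0237
```

View pics/two7.png

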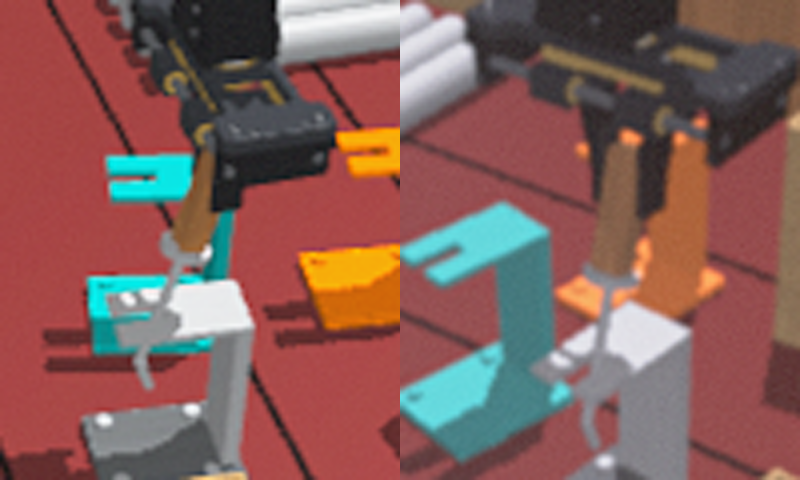

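arm_command(plan=[[[0,0.3,0],0],[[0,0.6,0],0],[[0,0.9,0],0],[[0,1.2,0],0],[[0,1.4,0],0]])

```text
time: 6.65
position: [0.4513, 0.399, 0.2195]
tool_rot: [0.499, -0.501, 0.501, -0.5]
ft_force: [0.0, -0.9, -1.3]
grip_width: 0.0237
```

arm_command(plan=[[[0,0,0],0],[[0,0,0],0]], force=60)

```text
time: 6.85
position: [0.4514, 0.3988, 0.2197]
tool_rot: [-0.499, 0.501, -0.501, 0.5]
ft_force: [-0.3, -0.3, -1.0]
grip_width: 0.0234
```

```bash
python3 -c "
from h import *
two('8',sc=(290,80,100,120),sd=(240,70,100,120))"
```

```text
t 6.95 p [0.4514 0.3985 0.2196] yaw -0.18 F [-0.33 -0.39 -0.52] M [-0.136 -0.078 -0.018] w 0.0234
```

View pics/two8.png

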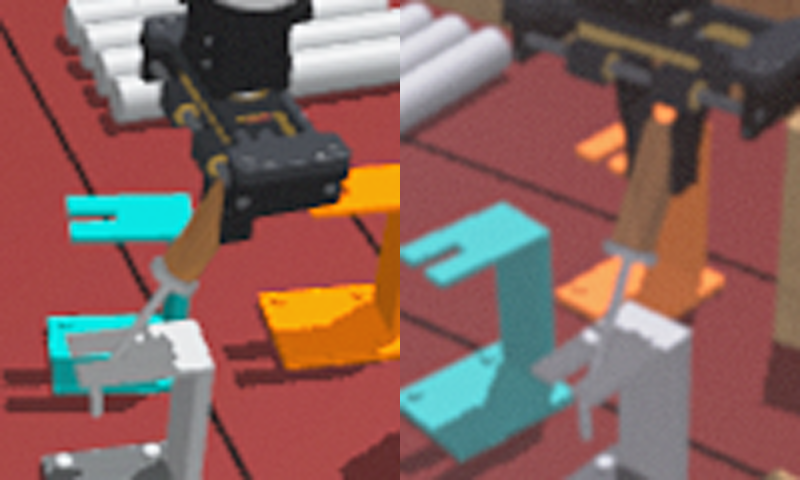

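```bash
python3 - <<'E'
from h import *
np.set_printoptions(precision=4,suppress=True)
s,d=load('scene8'),load('side8')
for nm,a,b in (('collar',(334.3,148.2),(297,133)),('tip',(314.25,183),(286.75,179.3))):
    print(nm,tri([(s,*a),(d,*b)]))
a=cv2.resize(cv2.imread('pics/scene8.png')[135:195,300:350],None,fx=8,fy=8,interpolation=cv2.INTER_CUBIC)
b=cv2.resize(cv2.imread('pics/side8.png')[125:185,265:315],None,fx=8,fy=8,interpolation=cv2.INTER_CUBIC)
cv2.imwrite('pics/8d.png',np.hstack([a,b]))
E
```

```text
collar (array([0.4451, 0.3732, 0.1999]), [np.float64(0.8298450898001534), np.float64(0.8298450898000589)])
tip (array([0.4501, 0.3188, 0.086 ]), [np.float64(1.116868935612129), np.float64(1.116868935612145)])
```

View pics/8d.png

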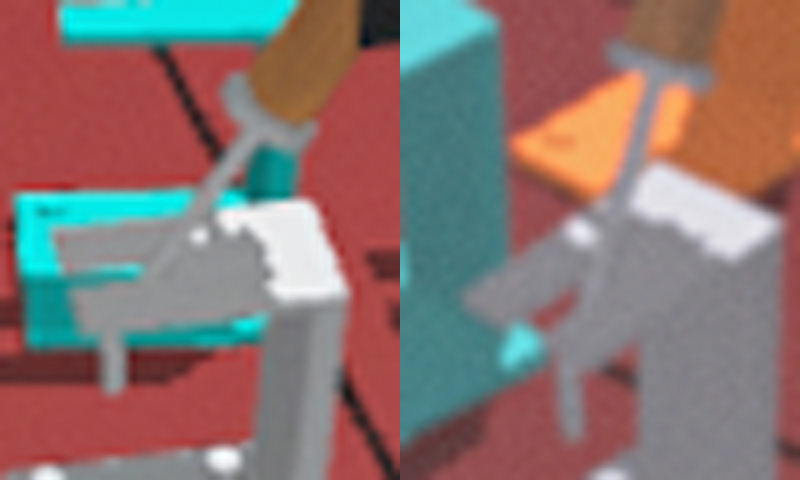

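arm_command(plan=[[[0,0,0],0],[[0,0,0],0],[[0,0.1,0],0],[[0,0.2,0],0],[[0,0.22,0],0]], force=12)

```text
time: 7.45
position: [0.451, 0.4036, 0.2192]
tool_rot: [0.5, -0.501, 0.501, -0.499]
ft_force: [-1.6, -1.9, -1.0]
grip_width: 0.0238
```

arm_command(plan=[[[0,0,0],0],[[0,0,0],0],[[0,0,0],0]], force=60)

```text
time: 7.75
position: [0.4511, 0.4035, 0.2193]
tool_rot: [-0.499, 0.501, -0.501, 0.499]
ft_force: [-0.2, -1.6, -1.0]
grip_width: 0.0234
```

```bash
python3 - <<'E'
from h import *
two('9')
a=cv2.resize(cv2.imread('pics/scene9.png')[135:195,300:350],None,fx=8,fy=8,interpolation=cv2.INTER_CUBIC)
b=cv2.resize(cv2.imread('pics/side9.png')[125:185,265:315],None,fx=8,fy=8,interpolation=cv2.INTER_CUBIC)
cv2.imwrite('pics/9d.png',np.hstack([a,b]))
E
```

```text
t 7.85 p [0.4511 0.4035 0.2193] yaw -0.17 F [-0.43 -2.74 -1.5 ] M [-0.367  0.004 -0.03 ] w 0.0232
```

View pics/9d.png

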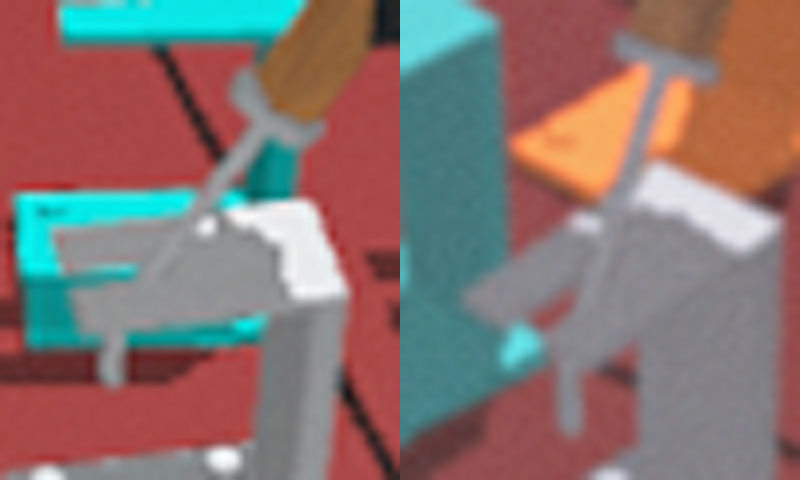

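```bash
python3 - <<'E'
from h import *
np.set_printoptions(precision=4,suppress=True)
s,d=load('scene9'),load('side9')
T=np.array([.4511,.4035,.2193])
for a,b in (((314,182.9),(286.3,179.3)),((300+266/8,135+108/8),(265+(665-400)/8,125+58/8))):
    x,e=tri([(s,*a),(d,*b)]);print(x,e,x-T)
for th in (34,36,38,40):
    t=np.radians(th);c,sn=np.cos(t),np.sin(t)
    f=lambda x,z:(x*c-z*sn,x*sn+z*c)
    print(th,'tip-G for g=42:',np.array(f(-17.2,-124.6-42)), 'collar-G',f(0,-42))
E
```

```text
[0.4488 0.3185 0.0855] [np.float64(1.0270031769880095), np.float64(1.027003176987981)] [-0.0023 -0.085  -0.1338]
[0.454  0.3663 0.208 ] [np.float64(0.1186716129219549), np.float64(0.11867161292199395)] [ 0.0029 -0.0372 -0.0113]
34 tip-G for g=42: [  78.9021 -147.7358] collar-G (np.float64(23.48610194577137), np.float64(-34.81957804731175))
36 tip-G for g=42: [  84.0099 -144.8921] collar-G (np.float64(24.68698059628387), np.float64(-33.97871376374779))
38 tip-G for g=42: [  89.0154 -141.872 ] collar-G (np.float64(25.85778196367765), np.float64(-33.09645165148232))
40 tip-G for g=42: [  93.9125 -138.679 ] collar-G (np.float64(26.99707960683465), np.float64(-32.173866610997074))
```

arm_command(plan=[[[0,-0.4,0],0],[[0,-1,0],0],[[-0.1,-1.6,0],0],[[-0.2,-2.2,0],0],[[-0.2,-2.6,0.1],0]])

```text
time: 8.35
position: [0.4453, 0.3365, 0.2217]
tool_rot: [-0.5, 0.501, -0.501, 0.498]
ft_force: [0.2, 0.4, -0.8]
grip_width: 0.0236
```

arm_command(plan=[[[0,-0.4,1],0],[[0.2,-1,2.5],0],[[0.6,-2.2,3.6],0],[[1.1,-3.8,4],0],[[1.7,-5.6,4],0]])

```text
time: 8.85
position: [0.4901, 0.1977, 0.3248]
tool_rot: [-0.498, 0.499, -0.501, 0.502]
ft_force: [0.9, -0.0, -1.8]
grip_width: 0.0234
```

arm_command(plan=[[[0.5,-1.7,0],0],[[1,-3.5,0],0],[[1.5,-5.2,0],0],[[2.2,-6.8,0],0],[[2.5,-8,0],0]])

```text
time: 9.35
position: [0.5522, -0.0048, 0.3223]
tool_rot: [0.498, -0.501, 0.502, -0.499]
ft_force: [0.6, -0.3, -0.7]
grip_width: 0.0236
```

```bash
python3 - <<'E'
from h import *
two('10',sc=(70,80,160,200),sd=(100,120,200,250),f=2)
E
```

```text
Traceback (most recent call last):
  File "h.py", line 24, in two
    cv2.imwrite(f'pics/two{tag}.png',np.hstack(out))
                                     ~~~~~~~~~^^^^^
ValueError: all the input array dimensions except for the concatenation axis must match exactly, but along dimension 0, the array at index 0 has size 400 and the array at index 1 has size 500
```

View pics/side10.png

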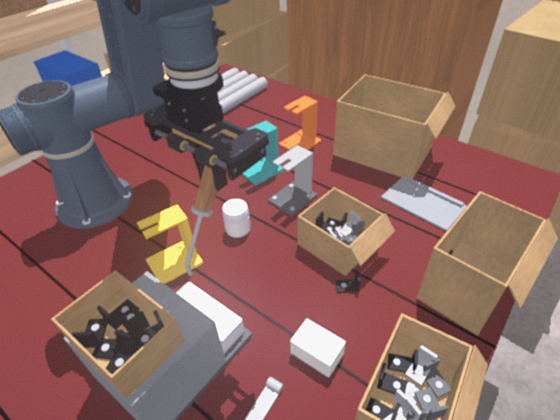

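View pics/scene10.png

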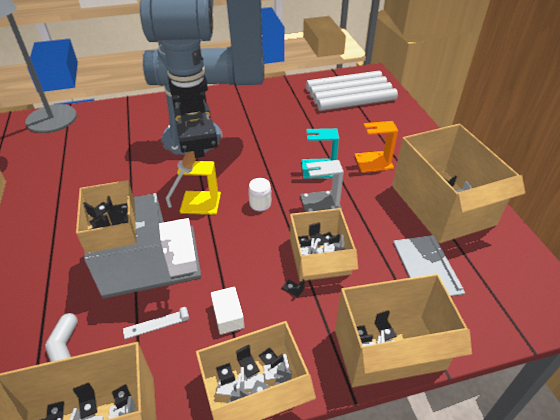

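```bash
python3 - <<'E'
from h import *
o=get_obs();print(o['position'],o['time'])
a=cv2.resize(cv2.imread('pics/scene10.png')[145:215,155:210],None,fx=7,fy=7,interpolation=cv2.INTER_CUBIC)
b=cv2.resize(cv2.imread('pics/side10.png')[205:275,175:230],None,fx=7,fy=7,interpolation=cv2.INTER_CUBIC)
cv2.imwrite('pics/10d.png',np.hstack([a,b]))
E
```

```text
[ 0.55232303 -0.00614761  0.32192756] 9.45
```

View pics/10d.png

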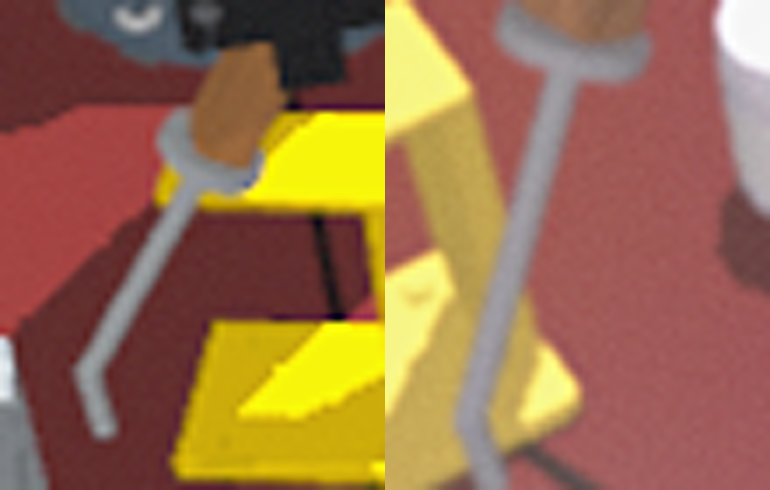

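```bash
python3 - <<'E'
from h import *
b=cv2.resize(cv2.imread('pics/side10.png')[240:300,165:225],None,fx=9,fy=9,interpolation=cv2.INTER_CUBIC)
cv2.imwrite('pics/10e.png',b)
E
```

```text
(no output)
```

View pics/10e.png

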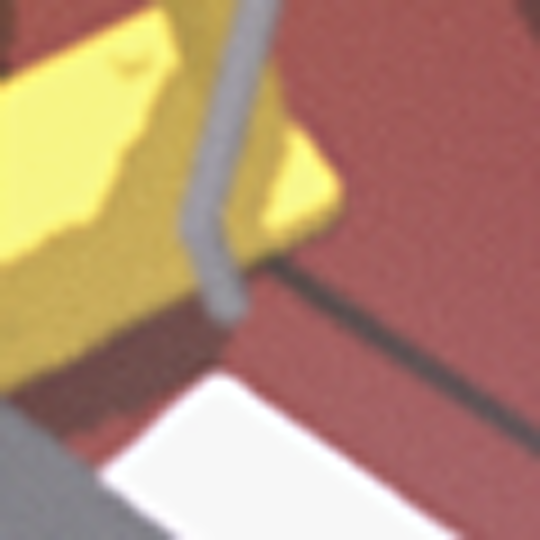

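```bash
python3 - <<'E'
from h import *
np.set_printoptions(precision=4,suppress=True)
s,d=load('scene10'),load('side10')
T=np.array([.5523,-.0061,.3219])
P={}
for n,a,b in (('top',(155+201/7,145+188/7),(200.3,215.7)),('bend',(155+88/7,145+367/7),(187,264.2)),('tip',(155+104/7,145+432/7),(190.8,274.7))):
    x,e=tri([(s,*a),(d,*b)]);P[n]=x;print(n,x,e,x-T)
v=P['top']-P['bend'];print('shaft',np.linalg.norm(v),'lean',np.degrees(np.arctan2(v[1],v[2])),'side',np.degrees(np.arctan2(v[0],v[2])))
v=P['bend']-P['tip'];print('bent',np.linalg.norm(v),np.degrees(np.arctan2(v[1],v[2])))
E
```

```text
top [ 0.5441 -0.0427  0.2882] [np.float64(1.5314242019398319), np.float64(1.5314242019399653)] [-0.0082 -0.0366 -0.0337]
bend [ 0.5433 -0.0932  0.2126] [np.float64(1.9058338259568597), np.float64(1.9058338259569338)] [-0.009  -0.0871 -0.1093]
tip [ 0.5445 -0.0928  0.1823] [np.float64(1.5944769135193801), np.float64(1.5944769135193144)] [-0.0078 -0.0867 -0.1396]
shaft 0.09089905915886344 lean 33.75967218790585 side 0.5903246217260084
bent 0.030336137759414405 -0.917981377625626
```

arm_command(plan=[[[0.1,0,-1],0],[[0.15,0,-2.2],0],[[0.15,0,-3.3],0],[[0.15,0,-3.9],0],[[0.15,0,-4],0]])

```text
time: 9.95
position: [0.5528, -0.0007, 0.2199]
tool_rot: [-0.5, 0.502, -0.499, 0.498]
ft_force: [-0.1, 0.1, -1.9]
grip_width: 0.0234
```

arm_command(plan=[[[0,0,0],0],[[0,0,0],0],[[0,0,0],0],[[0,0,0],0]])

```text
time: 10.35
position: [0.5556, -0.0014, 0.2229]
tool_rot: [0.499, -0.5, 0.501, -0.5]
ft_force: [0.3, 0.2, -1.4]
grip_width: 0.0234
```

```bash
python3 - <<'E'
from h import *
two('11',sc=(130,180,90,90),sd=(160,230,90,90),f=4)
E
```

```text
t 10.45 p [ 0.5553 -0.0014  0.2225] yaw -0.16 F [-0.36  0.02 -1.68] M [ 0.018 -0.04   0.024] w 0.0237
```

View pics/two11.png

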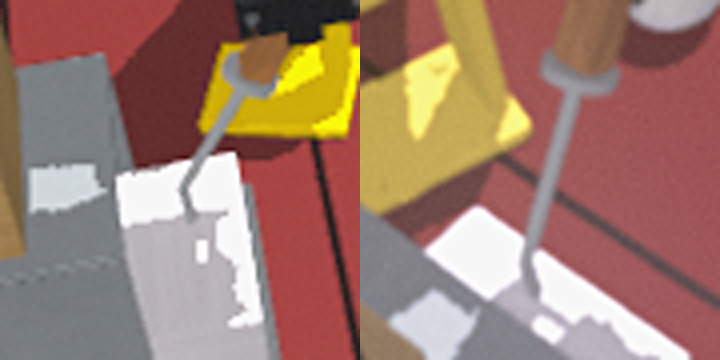

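arm_command(plan=[[[0,0,-0.3],0],[[0,0,-0.55],0],[[0,0,-0.7],0],[[0,0,-0.7],0],[[0,0,-0.7],0]])

```text
time: 10.95
position: [0.5549, -0.0013, 0.2041]
tool_rot: [-0.499, 0.501, -0.501, 0.499]
ft_force: [0.2, 0.2, -1.2]
grip_width: 0.024
```

arm_command(plan=[[[0,0,-0.03],0],[[0,0,-0.06],0],[[0,0,-0.06],0]])

```text
time: 11.25
position: [0.555, -0.0014, 0.2029]
tool_rot: [0.499, -0.501, 0.501, -0.499]
ft_force: [0.4, -0.4, -0.8]
grip_width: 0.0239
```

arm_command(plan=[[[0,0,-0.03],0],[[0,0,-0.06],0],[[0,0,-0.06],0]])

```text
time: 11.55
position: [0.5549, -0.0014, 0.2013]
tool_rot: [-0.499, 0.501, -0.501, 0.499]
ft_force: [0.5, -0.1, -1.2]
grip_width: 0.0236
```

arm_command(plan=[[[0,0,-0.04],0],[[0,0,-0.08],0],[[0,0,-0.08],0]])

```text
time: 11.85
position: [0.5548, -0.0014, 0.1992]
tool_rot: [-0.499, 0.501, -0.501, 0.499]
ft_force: [-0.2, 1.3, -1.8]
grip_width: 0.0235
```

```bash
python3 - <<'E'
from h import *
two('12',sc=(160,200,60,60),sd=(170,260,60,60),f=6)
E
```

```text
t 11.95 p [ 0.555  -0.0014  0.1993] yaw -0.17 F [-0.48  0.14 -0.89] M [ 0.029 -0.066  0.023] w 0.0233
```

View pics/two12.png

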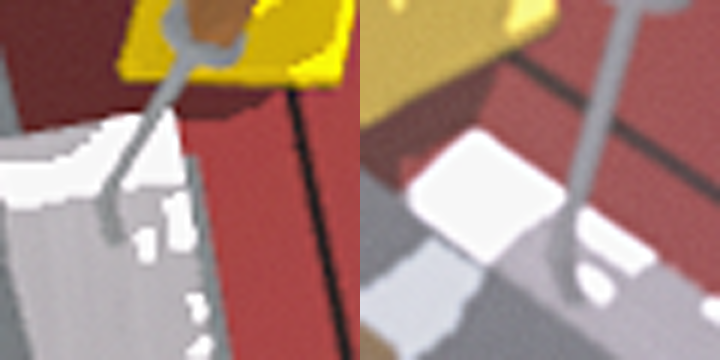

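arm_command(plan=[[[0,0,-0.03],0],[[0,0,-0.06],0],[[0,0,-0.06],0]])

```text
time: 12.25
position: [0.5549, -0.0013, 0.1978]
tool_rot: [-0.499, 0.501, -0.501, 0.499]
ft_force: [0.3, -0.0, -1.0]
grip_width: 0.0233
```

arm_command(plan=[[[0,0,-0.03],0],[[0,0,-0.05],0],[[0,0,-0.05],0]])

```text
time: 12.55
position: [0.5549, -0.0014, 0.1965]
tool_rot: [-0.499, 0.501, -0.501, 0.499]
ft_force: [0.3, 0.4, -1.8]
grip_width: 0.0234
```

arm_command(plan=[[[0,0,-0.03],0],[[0,0,-0.05],0],[[0,0,-0.05],0]])

```text
time: 12.85
position: [0.5549, -0.0014, 0.1953]
tool_rot: [-0.499, 0.501, -0.501, 0.499]
ft_force: [-0.2, -0.7, -0.9]
grip_width: 0.0234
```

arm_command(plan=[[[0,0,-0.03],0],[[0,0,-0.05],0],[[0,0,-0.05],0]])

```text
time: 13.15
position: [0.5549, -0.0014, 0.194]
tool_rot: [-0.499, 0.501, -0.501, 0.499]
ft_force: [-0.3, -0.5, -2.0]
grip_width: 0.024
```

arm_command(plan=[[[0,0,-0.03],0],[[0,0,-0.05],0],[[0,0,-0.05],0]])

```text
time: 13.45
position: [0.5549, -0.0014, 0.1928]
tool_rot: [-0.499, 0.501, -0.501, 0.499]
ft_force: [-0.7, -0.7, -1.1]
grip_width: 0.0235
```

```bash
python3 - <<'E'
from h import *
np.set_printoptions(precision=4,suppress=True)
s,d=load('scene12'),load('side12')
print(tri([(s,179.7,240),(d,205.3,310)]))
two('13',sc=(160,200,60,60),sd=(170,260,60,60),f=6)
E
```

```text
(array([ 0.5487, -0.0869,  0.0615]), [np.float64(0.9018922532549761), np.float64(0.9018922532551609)])
t 13.55 p [ 0.555  -0.0014  0.1929] yaw -0.17 F [-0.16  0.06 -1.25] M [ 0.074 -0.117  0.03 ] w 0.0233
```

View pics/two13.png

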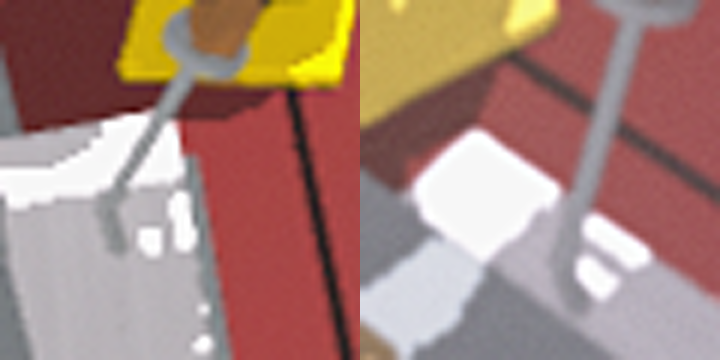

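arm_command(plan=[[[0,0,-0.02],0],[[0,0,-0.04],0],[[0,0,-0.04],0]])

```text
time: 13.85
position: [0.5549, -0.0014, 0.1918]
tool_rot: [-0.499, 0.501, -0.501, 0.499]
ft_force: [0.2, -0.1, -2.1]
grip_width: 0.0233
```

arm_command(plan=[[[0,0,-0.02],0],[[0,0,-0.04],0],[[0,0,-0.04],0]])

```text
time: 14.15
position: [0.5549, -0.0014, 0.1908]
tool_rot: [-0.499, 0.501, -0.501, 0.499]
ft_force: [0.1, 0.0, -0.7]
grip_width: 0.0235
```

arm_command(plan=[[[0,0,-0.02],0],[[0,0,-0.04],0],[[0,0,-0.04],0]])

```text
time: 14.45
position: [0.5549, -0.0014, 0.1898]
tool_rot: [-0.499, 0.501, -0.501, 0.499]
ft_force: [0.2, 0.9, -1.4]
grip_width: 0.0234
```

```bash
python3 - <<'E'
from h import *
two('14',sc=(160,200,60,60),sd=(170,260,60,60),f=6)
E
```

```text
t 14.55 p [ 0.555  -0.0014  0.1899] yaw -0.16 F [-0.31  0.18 -1.23] M [ 0.011 -0.12  -0.007] w 0.0234
```

View pics/two14.png

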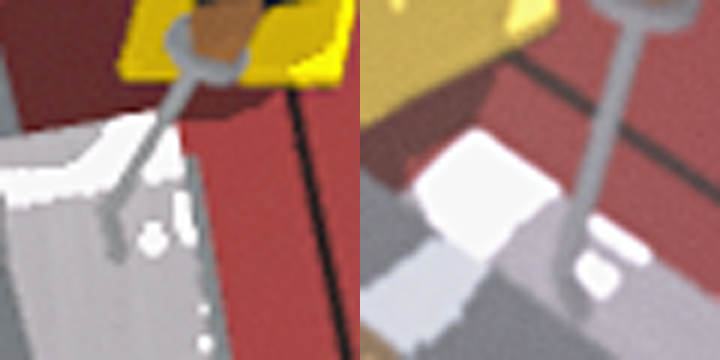

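arm_command(plan=[[[0,0,-0.02],0],[[0,0,-0.04],0],[[0,0,-0.04],0]])

```text
time: 14.85
position: [0.5549, -0.0014, 0.1888]
tool_rot: [-0.499, 0.501, -0.501, 0.499]
ft_force: [0.3, -0.4, -1.4]
grip_width: 0.0235
```

arm_command(plan=[[[0,0,-0.02],0],[[0,0,-0.04],0],[[0,0,-0.04],0]])

```text
time: 15.15
position: [0.5551, -0.0012, 0.1882]
tool_rot: [0.499, -0.501, 0.501, -0.499]
ft_force: [0.2, 0.1, 2.6]
grip_width: 0.0235
```

```bash
python3 - <<'E'
from h import *
o=get_obs();print(o['position'],o['ft_force'],o['moment'])
E
```

```text
[ 0.55510467 -0.00121597  0.18822638] [0.19183594 0.06497872 2.64694854] [ 0.15167056  0.11130155 -0.05029169]
```

arm_command(plan=[[[0,0,0.008],0],[[0,0,0.008],0]])

```text
time: 15.35
position: [0.5551, -0.0013, 0.1883]
tool_rot: [0.499, -0.501, 0.501, -0.499]
ft_force: [0.8, 1.6, 2.1]
grip_width: 0.0234
```

arm_command(plan=[[[0,-0.05,0],0],[[0,-0.15,0],0],[[0,-0.25,0],0],[[0,-0.35,0],0],[[0,-0.4,0],0]])

```text
time: 15.85
position: [0.5556, -0.0088, 0.1894]
tool_rot: [-0.497, 0.502, -0.5, 0.501]
ft_force: [-1.7, 9.1, 11.0]
grip_width: 0.0239
```

arm_command(plan=[[[0,0,0.06],0],[[0,0,0.06],0]])

```text
time: 16.05
position: [0.5549, -0.0122, 0.1893]
tool_rot: [0.5, -0.5, 0.501, -0.499]
ft_force: [0.0, 0.7, -1.9]
grip_width: 0.0233
```

```bash
python3 - <<'E'
from h import *
two('15',sc=(150,180,70,80),sd=(165,230,70,80),f=5)
E
```

```text
t 16.15 p [ 0.5547 -0.0121  0.1889] yaw -0.16 F [ 0.49  0.1  -1.37] M [ 0.021 -0.076  0.001] w 0.0232
```

View pics/two15.png

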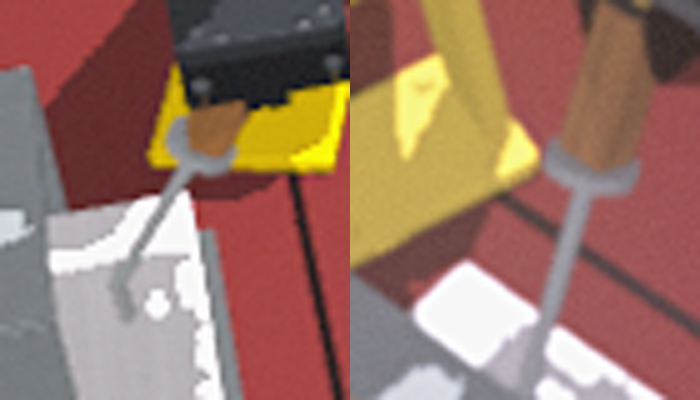

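arm_command(plan=[[[0,0,-0.01],0],[[0,0,-0.02],0],[[0,0,-0.02],0]])

```text
time: 16.45
position: [0.5549, -0.0117, 0.1888]
tool_rot: [-0.499, 0.501, -0.501, 0.499]
ft_force: [-0.3, 0.1, -0.3]
grip_width: 0.0233
```

arm_command(plan=[[[0,0,-0.01],0],[[0,0,-0.02],0],[[0,0,-0.02],0]])

```text
time: 16.75
position: [0.555, -0.0114, 0.1886]
tool_rot: [0.499, -0.501, 0.501, -0.499]
ft_force: [0.8, 0.5, 0.3]
grip_width: 0.0233
```

arm_command(plan=[[[0,-0.03,0],0],[[0,-0.07,0],0],[[0,-0.11,0],0],[[0,-0.15,0],0]])

```text
time: 17.15
position: [0.5553, -0.0148, 0.1889]
tool_rot: [0.499, -0.501, 0.501, -0.5]
ft_force: [-0.4, 2.3, 2.4]
grip_width: 0.0236
```

arm_command(plan=[[[0,-0.04,0.01],0],[[0,-0.08,0.015],0],[[0,-0.12,0.015],0],[[0,-0.16,0.015],0],[[0,-0.2,0.015],0]])

```text
time: 17.65
position: [0.555, -0.0203, 0.1889]
tool_rot: [-0.499, 0.501, -0.501, 0.499]
ft_force: [0.5, 1.7, -0.1]
grip_width: 0.0236
```

arm_command(plan=[[[0,-0.04,0],0],[[0,-0.08,0],0],[[0,-0.12,0],0],[[0,-0.16,0],0],[[0,-0.2,0],0]])

```text
time: 18.15
position: [0.5549, -0.0252, 0.1889]
tool_rot: [-0.499, 0.501, -0.501, 0.499]
ft_force: [0.7, 1.5, 0.0]
grip_width: 0.0235
```

arm_command(plan=[[[0,-0.04,0],0],[[0,-0.08,0],0],[[0,-0.12,0],0],[[0,-0.16,0],0],[[0,-0.2,0],0]])

```text
time: 18.65
position: [0.555, -0.0302, 0.1889]
tool_rot: [-0.499, 0.501, -0.501, 0.499]
ft_force: [0.5, 0.4, 0.5]
grip_width: 0.0236
```

Steady, light contact of about 1.5–2 N. Continuing.

arm_command(plan=[[[0,-0.04,0],0],[[0,-0.08,0],0],[[0,-0.12,0],0],[[0,-0.16,0],0],[[0,-0.2,0],0]])

```text
time: 19.15
position: [0.555, -0.0352, 0.1889]
tool_rot: [0.499, -0.501, 0.501, -0.499]
ft_force: [-0.3, 0.5, -0.7]
grip_width: 0.0235
```

arm_command(plan=[[[0,-0.04,0],0],[[0,-0.08,0],0],[[0,-0.12,0],0],[[0,-0.16,0],0],[[0,-0.2,0],0]])

```text
time: 19.65
position: [0.555, -0.0402, 0.189]
tool_rot: [0.499, -0.501, 0.501, -0.499]
ft_force: [-0.0, 0.7, -0.7]
grip_width: 0.0234
```

```bash
python3 - <<'E'
from h import *
two('16',sc=(130,170,90,80),sd=(150,230,90,80),f=4)
E
```

```text
t 19.75 p [ 0.555  -0.0404  0.1889] yaw -0.17 F [ 0.74 -0.09 -0.04] M [ 0.03  -0.114 -0.003] w 0.0233
```

View pics/two16.png

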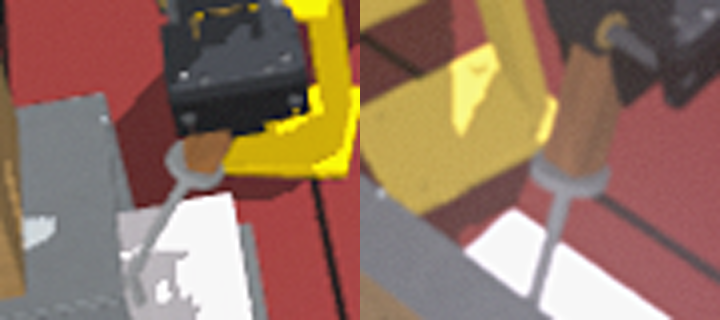

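arm_command(plan=[[[0,-0.04,-0.005],0],[[0,-0.08,-0.01],0],[[0,-0.12,-0.01],0],[[0,-0.16,-0.01],0],[[0,-0.2,-0.01],0]])

```text
time: 20.25
position: [0.5551, -0.0451, 0.1888]
tool_rot: [0.499, -0.501, 0.501, -0.499]
ft_force: [0.8, 1.1, 2.1]
grip_width: 0.0234
```

arm_command(plan=[[[0,-0.04,0],0],[[0,-0.08,0],0],[[0,-0.12,0],0],[[0,-0.16,0],0],[[0,-0.2,0],0]])

```text
time: 20.75
position: [0.5551, -0.0501, 0.1888]
tool_rot: [0.499, -0.501, 0.501, -0.499]
ft_force: [-0.3, 1.8, 2.5]
grip_width: 0.0234
```

arm_command(plan=[[[0,-0.04,0.004],0],[[0,-0.08,0.004],0],[[0,-0.12,0.004],0]])

```text
time: 21.05
position: [0.555, -0.0531, 0.1888]
tool_rot: [-0.499, 0.501, -0.501, 0.499]
ft_force: [0.8, 1.6, 1.2]
grip_width: 0.0235
```

arm_command(plan=[[[0,-0.04,0],0],[[0,-0.08,0],0],[[0,-0.12,0],0]])

```text
time: 21.35
position: [0.555, -0.0562, 0.1888]
tool_rot: [-0.499, 0.501, -0.501, 0.499]
ft_force: [0.7, 2.9, 2.5]
grip_width: 0.0236
```

arm_command(plan=[[[0,-0.04,0],0],[[0,-0.08,0],0]])

```text
time: 21.55
position: [0.555, -0.0582, 0.1888]
tool_rot: [-0.499, 0.501, -0.501, 0.499]
ft_force: [0.8, 1.9, 1.8]
grip_width: 0.0233
```

arm_command(plan=[[[0,-0.04,0],0],[[0,-0.08,0],0]])

```text
time: 21.75
position: [0.555, -0.0602, 0.1888]
tool_rot: [-0.499, 0.501, -0.501, 0.499]
ft_force: [0.0, 2.3, 2.1]
grip_width: 0.0235
```

arm_command(plan=[[[0,-0.04,0],0],[[0,-0.08,0],0]])

```text
time: 21.95
position: [0.555, -0.0622, 0.1888]
tool_rot: [-0.499, 0.501, -0.501, 0.499]
ft_force: [-0.3, 1.0, 2.1]
grip_width: 0.0234
```

arm_command(plan=[[[0,-0.04,0],0],[[0,-0.08,0],0]])

```text
time: 22.15
position: [0.555, -0.0642, 0.1888]
tool_rot: [-0.499, 0.501, -0.501, 0.499]
ft_force: [0.2, 1.7, 1.5]
grip_width: 0.0236
```

arm_command(plan=[[[0,-0.04,0],0],[[0,-0.08,0],0]])

```text
time: 22.35
position: [0.5549, -0.0665, 0.1886]
tool_rot: [0.5, -0.5, 0.501, -0.499]
ft_force: [-0.4, 0.3, 1.0]
grip_width: 0.0234
```

arm_command(plan=[[[0,-0.04,0],0],[[0,-0.08,0],0]])

```text
time: 22.55
position: [0.5547, -0.0687, 0.1884]
tool_rot: [0.5, -0.501, 0.501, -0.499]
ft_force: [0.3, 0.1, -1.5]
grip_width: 0.0237
```

arm_command(plan=[[[0,-0.04,0],0],[[0,-0.08,0],0]])

```text
time: 22.75
position: [0.5547, -0.0704, 0.1885]
tool_rot: [-0.5, 0.501, -0.501, 0.499]
ft_force: [-0.4, -0.1, -1.2]
grip_width: 0.024
```

arm_command(plan=[[[0,-0.04,0],0],[[0,-0.06,-0.04],0],[[0,-0.06,-0.08],0],[[0,-0.06,-0.12],0],[[0,-0.06,-0.12],0]])

```text
time: 23.25
position: [0.5548, -0.0715, 0.1856]
tool_rot: [-0.499, 0.501, -0.501, 0.499]
ft_force: [-0.2, -1.1, -1.7]
grip_width: 0.0236
```

arm_command(plan=[[[0,0,-0.04],0],[[0,0,-0.08],0],[[0,0,-0.12],0],[[0,0,-0.12],0]])

```text
time: 23.65
position: [0.5548, -0.0716, 0.1826]
tool_rot: [-0.499, 0.501, -0.501, 0.499]
ft_force: [-0.9, 0.8, -0.6]
grip_width: 0.0235
```

arm_command(plan=[[[0,0,-0.04],0],[[0,0,-0.08],0],[[0,0,-0.12],0],[[0,0,-0.16],0],[[0,0,-0.16],0]])

```text
time: 24.15
position: [0.5548, -0.0716, 0.1786]
tool_rot: [-0.499, 0.501, -0.501, 0.499]
ft_force: [-0.6, 0.6, -0.5]
grip_width: 0.0236
```

arm_command(plan=[[[0,0,-0.04],0],[[0,0,-0.04],0],[[0,0,-0.04],0],[[0,0,-0.04],0],[[0,0,-0.04],0]])

```text
time: 24.65
position: [0.555, -0.0716, 0.1778]
tool_rot: [0.499, -0.501, 0.501, -0.499]
ft_force: [-0.5, 0.0, -1.8]
grip_width: 0.023
```

arm_command(plan=[[[0,0,0],0],[[0,0,0],0],[[0,0,0],0],[[0,0,0],0],[[0,0,0],0]])

```text
time: 25.15
position: [0.555, -0.0716, 0.1778]
tool_rot: [-0.499, 0.501, -0.501, 0.499]
ft_force: [-0.2, 0.2, -2.3]
grip_width: 0.0235
```

```bash
python3 - <<'E'
from h import *
two('17',sc=(120,160,100,110),sd=(140,210,100,110),f=4)
E
```

```text
t 25.25 p [ 0.555  -0.0716  0.1778] yaw -0.17 F [ 0.16 -0.19 -1.22] M [ 0.015 -0.08  -0.001] w 0.0238
```

View pics/two17.png

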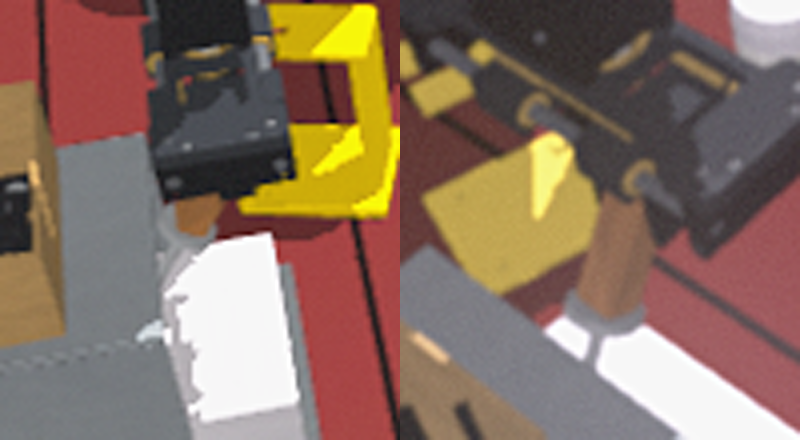

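arm_command(plan=[[[0,0.04,0],0],[[0,0.08,0],0],[[0,0.14,0],0],[[0,0.2,0],0],[[0,0.28,0],0]])

```text
time: 25.75
position: [0.555, -0.065, 0.1778]
tool_rot: [0.499, -0.5, 0.501, -0.499]
ft_force: [0.5, -2.3, -2.3]
grip_width: 0.0231
```

arm_command(plan=[[[0,0.08,0],0],[[0,0.16,0],0],[[0,0.24,0],0],[[0,0.32,0],0],[[0,0.4,0],0]])

```text
time: 26.25
position: [0.555, -0.0544, 0.1778]
tool_rot: [0.499, -0.501, 0.501, -0.499]
ft_force: [0.7, -3.5, -2.8]
grip_width: 0.0237
```

```bash
python3 - <<'E'
from h import *
two('18',sc=(120,160,100,110),sd=(140,210,100,110),f=4)
E
```

```text
t 26.35 p [ 0.5551 -0.0542  0.1779] yaw -0.15 F [-0.29 -2.42 -2.76] M [-0.514 -0.103 -0.021] w 0.0233
```

View pics/two18.png

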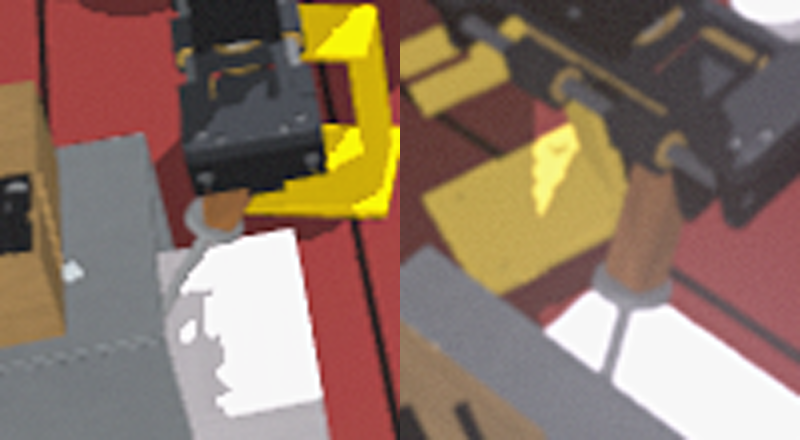

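arm_command(plan=[[[0,0.1,0],0],[[0,0.22,0],0],[[0,0.34,0],0],[[0,0.46,0],0],[[0,0.58,0],0]])

```text
time: 26.85
position: [0.5551, -0.0399, 0.1779]
tool_rot: [0.499, -0.501, 0.501, -0.499]
ft_force: [0.3, -2.8, -2.0]
grip_width: 0.0234
```

arm_command(plan=[[[0,0.12,0],0],[[0,0.24,0],0],[[0,0.36,0],0],[[0,0.48,0],0],[[0,0.6,0],0]])

```text
time: 27.35
position: [0.555, -0.0249, 0.1778]
tool_rot: [0.499, -0.501, 0.501, -0.499]
ft_force: [0.6, -2.4, -1.9]
grip_width: 0.0237
```

arm_command(plan=[[[0,0.12,0],0],[[0,0.24,0],0],[[0,0.36,0],0],[[0,0.48,0],0],[[0,0.6,0],0]])

```text
time: 27.85
position: [0.555, -0.0099, 0.1778]
tool_rot: [0.499, -0.501, 0.501, -0.499]
ft_force: [0.6, -2.1, -1.6]
grip_width: 0.0235
```

arm_command(plan=[[[0,0.12,0],0],[[0,0.24,0],0],[[0,0.36,0],0],[[0,0.48,0],0],[[0,0.6,0],0]])

```text
time: 28.35
position: [0.555, 0.0051, 0.1778]
tool_rot: [0.499, -0.501, 0.501, -0.499]
ft_force: [-0.3, -2.1, -1.9]
grip_width: 0.0231
```

arm_command(plan=[[[0,0.12,0],0],[[0,0.24,0],0],[[0,0.36,0],0],[[0,0.48,0],0],[[0,0.6,0],0]])

```text
time: 28.85
position: [0.5551, 0.0201, 0.1778]
tool_rot: [0.499, -0.501, 0.501, -0.499]
ft_force: [1.0, -2.6, -1.2]
grip_width: 0.0236
```

```bash
python3 - <<'E'
from h import *
two('19',sc=(130,140,130,140),sd=(150,190,130,140),f=3)
E
```

```text
t 28.95 p [0.5549 0.0206 0.1779] yaw -0.16 F [ 0.66 -1.49 -0.78] M [-0.518 -0.336  0.068] w 0.0233
```

View pics/two19.png

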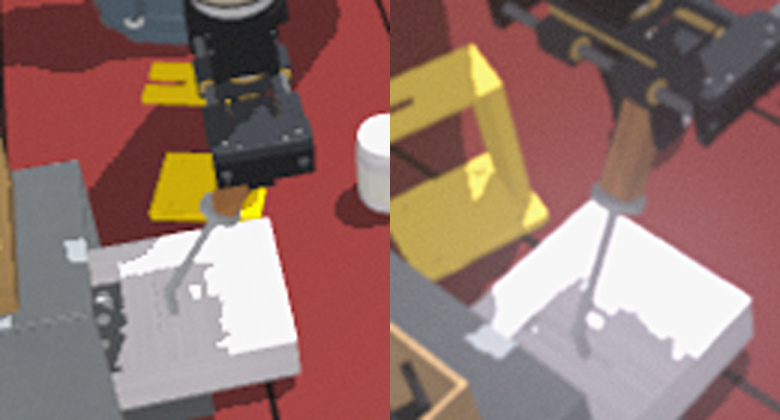

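arm_command(plan=[[[0,0.1,0],0],[[0,0.2,0],0],[[0,0.3,0],0],[[0,0.36,0],0],[[0,0.42,0],0]])

```text
time: 29.45
position: [0.5549, 0.0305, 0.1778]
tool_rot: [-0.499, 0.501, -0.501, 0.499]
ft_force: [1.3, -1.7, -3.5]
grip_width: 0.0233
```

arm_command(plan=[[[0,0.04,0],0],[[0,0.08,0],0],[[0,0.12,0],0],[[0,0.16,0],0]])

```text
time: 29.85
position: [0.555, 0.0344, 0.1778]
tool_rot: [-0.499, 0.501, -0.501, 0.499]
ft_force: [-0.6, -2.0, -1.8]
grip_width: 0.0235
```

arm_command(plan=[[[0,0.04,0],0],[[0,0.08,0],0]])

```text
time: 30.05
position: [0.555, 0.0365, 0.1778]
tool_rot: [-0.499, 0.501, -0.501, 0.499]
ft_force: [0.7, -2.8, -2.5]
grip_width: 0.0235
```

arm_command(plan=[[[0,0.04,0],0],[[0,0.08,0],0]])

```text
time: 30.25
position: [0.555, 0.0385, 0.1778]
tool_rot: [-0.499, 0.501, -0.501, 0.499]
ft_force: [1.1, -3.2, -1.2]
grip_width: 0.0233
```

arm_command(plan=[[[0,0.04,0],0],[[0,0.08,0],0]])

```text
time: 30.45
position: [0.555, 0.0404, 0.1778]
tool_rot: [0.499, -0.501, 0.501, -0.499]
ft_force: [1.2, -3.3, -4.0]
grip_width: 0.0233
```

arm_command(plan=[[[0,0.04,0],0],[[0,0.06,0],0]])

```text
time: 30.65
position: [0.5549, 0.0412, 0.1775]
tool_rot: [0.5, -0.5, 0.501, -0.499]
ft_force: [0.8, -5.8, -4.6]
grip_width: 0.0237
```

arm_command(plan=[[[0,0.02,0],0],[[0,0.02,0],0]])

```text
time: 30.85
position: [0.5548, 0.0415, 0.1774]
tool_rot: [0.5, -0.5, 0.501, -0.499]
ft_force: [0.9, -5.2, -3.5]
grip_width: 0.0234
```

```bash
python3 - <<'E'
from h import *
np.set_printoptions(precision=4,suppress=True)
two('20',sc=(130,140,130,140),sd=(150,190,130,140),f=3)
E
```

```text
t 30.95 p [0.5548 0.0414 0.1775] yaw -0.13 F [ 0.78 -4.88 -4.45] M [-1.525 -0.403  0.116] w 0.0233
```

View pics/two20.png

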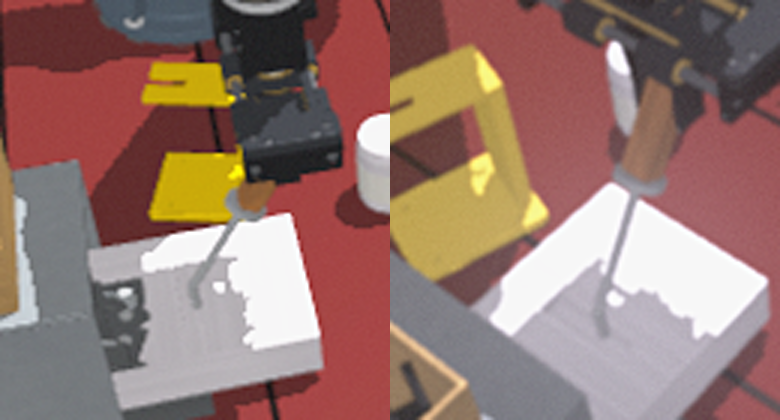

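```bash
python3 - <<'E'
from h import *
np.set_printoptions(precision=4,suppress=True)
s,d=load('scene20'),load('side20')
print(onz(s,226.7,211.3,.06),onz(s,237.3,255,.06) )
print(onz(d,150+(615-390)/3,190+183/3,.06),onz(d,150+(768-390)/3,190+280/3,.06))
E
```

```text
[0.4722 0.053  0.06  ] [0.6359 0.0517 0.06  ]
[0.4727 0.0513 0.06  ] [0.6241 0.0493 0.06  ]
```

arm_command(plan=[[[0,-0.06,0],0],[[0,-0.12,0],0],[[0,-0.16,0.1],0],[[0,-0.16,0.3],0],[[0,-0.16,0.6],0]])

```text
time: 31.45
position: [0.5543, 0.0393, 0.193]
tool_rot: [-0.499, 0.502, -0.5, 0.499]
ft_force: [-0.4, 0.9, -1.0]
grip_width: 0.0235
```

arm_command(plan=[[[0,0,0.8],0],[[0,0,2],0],[[0,0,3.5],0],[[0,0,4.5],0],[[0,0,4.6],0]])

```text
time: 31.95
position: [0.5573, 0.0389, 0.3124]
tool_rot: [0.497, -0.498, 0.503, -0.502]
ft_force: [0.1, -0.2, -1.6]
grip_width: 0.0237
```

```bash
python3 - <<'E'
from h import *
np.set_printoptions(precision=4,suppress=True)
two('21',sc=(150,100,130,140),sd=(150,130,130,140),f=3)
s,d=load('scene21'),load('side21')
a=cv2.resize(cv2.imread('pics/scene21.png')[180:280,150:260],None,fx=3.5,fy=3.5,interpolation=cv2.INTER_CUBIC)
b=cv2.resize(cv2.imread('pics/side21.png')[200:300,160:270],None,fx=3.5,fy=3.5,interpolation=cv2.INTER_CUBIC)
cv2.imwrite('pics/21d.png',np.hstack([a,b]))
E
```

```text
t 32.05 p [0.5548 0.0389 0.3082] yaw -0.16 F [ 0.39 -0.32 -1.97] M [ 0.103 -0.101 -0.038] w 0.0234
```

View pics/two21.png

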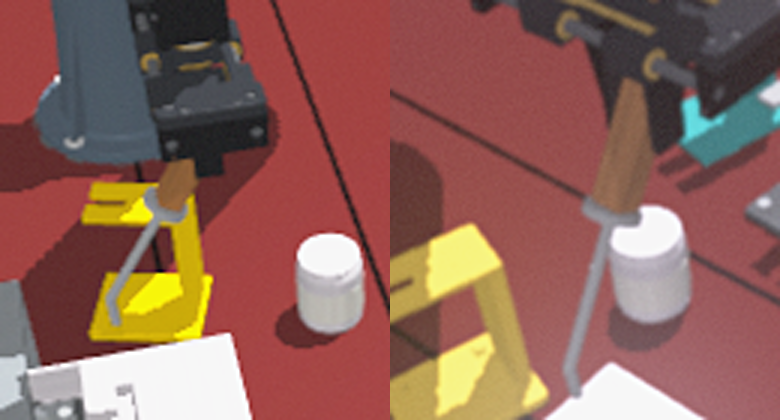

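View pics/21d.png

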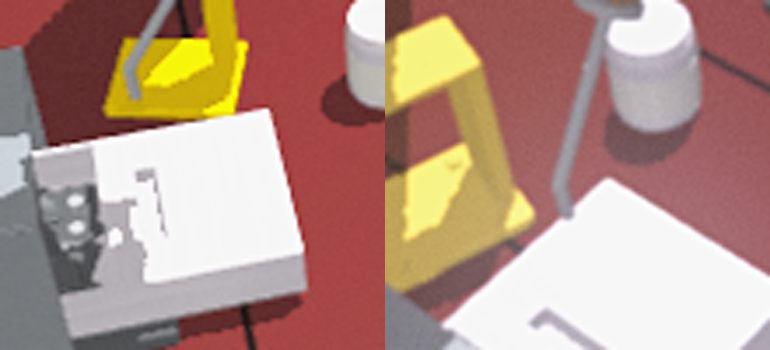

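```bash
python3 - <<'E'
from h import *
np.set_printoptions(precision=4,suppress=True)
s=load('scene0');d=load('side0');print('can top',onz(s,260,184,.08),onz(d,235,207,.08))
o=get_obs();print(o['q'],o['position'],(np.array([.439,.2056,.32])-o['position'])/.025)
E
```

```text
can top [0.4055 0.1658 0.08  ] [0.4071 0.1607 0.08  ]
[-0.1314  0.3225  1.4638  0.0009  1.3545 -0.1289] [0.5548 0.0389 0.3082] [-4.6309  6.667   0.4705]
```

arm_command(plan=[[[-0.5,1,0],1.5],[[-1.3,2.2,0],3.2],[[-2.2,3.4,0],4.9],[[-3.1,4.6,0],6.6],[[-4,5.8,0],8.2]])

```text
time: 32.55
position: [0.4523, 0.1843, 0.3054]
tool_rot: [0.645, -0.294, 0.291, -0.643]
ft_force: [0.0, -0.4, -1.0]
grip_width: 0.0237
```

arm_command(plan=[[[-0.8,1,0],1.7],[[-1.6,2,0],3.4],[[-2.4,3,0],5.1],[[-3,3.6,0],6.8],[[-3.27,3.84,0],8.7]])

```text
time: 33.05
position: [0.3697, 0.2802, 0.3055]
tool_rot: [0.707, -0.04, 0.035, -0.706]
ft_force: [0.2, -0.5, -0.5]
grip_width: 0.0233
```

arm_command(plan=[[[0,0,0],0],[[0,0,-1],0],[[0,0,-1.5],0],[[0,0,-1.5],0]])

```text
time: 33.45
position: [0.3714, 0.278, 0.2674]
tool_rot: [0.707, -0.044, 0.04, -0.705]
ft_force: [-0.5, -1.0, -1.5]
grip_width: 0.0235
```

```bash
python3 - <<'E'
from h import *
two('22',sc=(270,70,110,150),sd=(230,60,110,150),f=3.6)
E
```

```text
t 33.55 p [0.3733 0.2789 0.2697] yaw 83.28 F [-0.33 -0.29 -0.82] M [ 0.121 -0.145 -0.043] w 0.0236
```

View pics/two22.png

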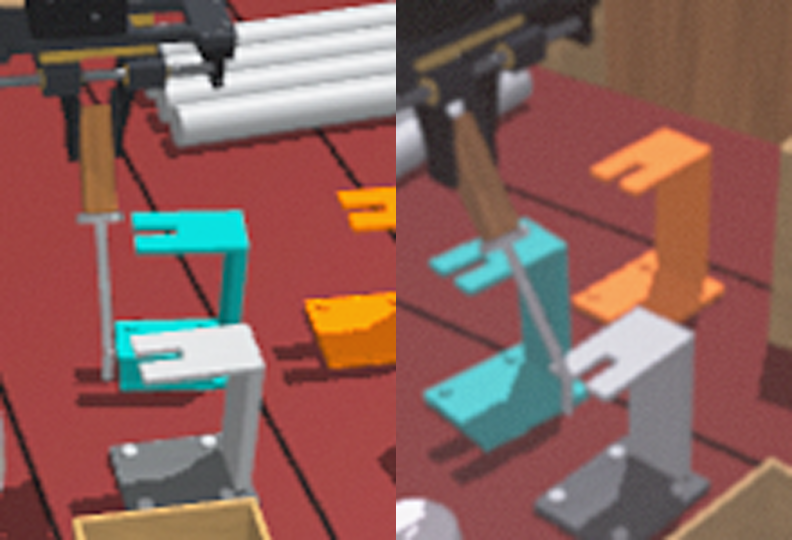

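arm_command(plan=[[[0,0,-0.6],0],[[0,0,-1.3],0],[[0,0,-1.9],0],[[0,0,-2],0],[[0,0,-2],0]])

```text
time: 34.05
position: [0.3737, 0.2793, 0.2206]
tool_rot: [-0.706, 0.041, -0.041, 0.706]
ft_force: [-0.0, -0.1, -1.4]
grip_width: 0.0234
```

```bash
python3 - <<'E'
from h import *
two('23',sc=(285,130,70,70),sd=(260,120,70,70),f=5.5)
E
```

```text
t 34.15 p [0.3742 0.2797 0.2213] yaw 83.39 F [-0.03 -0.76 -1.41] M [ 0.107 -0.074 -0.013] w 0.0236
```

View pics/two23.png

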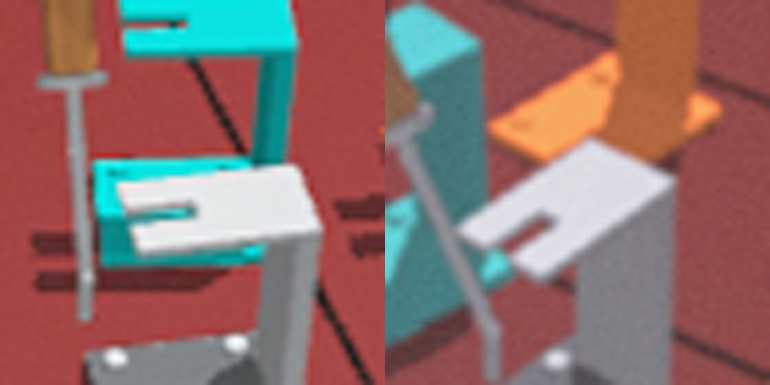

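```bash
python3 - <<'E'
from h import *
np.set_printoptions(precision=4,suppress=True)
s,d=load('scene23'),load('side23')
# vertical shaft plane: triangulate two points robustly by line: intersect planes
def plane(c,a,b):
    o,r1=ray(c,*a);_,r2=ray(c,*b);n=np.cross(r1,r2);n/=np.linalg.norm(n);return n,n@o
n1,k1=plane(s,(298.6,146.4),(300.5,180.9));n2,k2=plane(d,(263.6,147.3),(279.5,180))
for z in (.145,.2):
    A=np.array([n1,n2,[0,0,1]]);print('shaft',z,np.linalg.solve(A,[k1,k2,z]))
print('mouth',onz(s,308.3,168.9,.145),onz(d,282,166.5,.145))
print('notch end',onz(s,285+196/5.5,130+210/5.5,.145),onz(d,260+(552-385)/5.5,120+216/5.5,.145))
E
```

```text
shaft 0.145 [0.4465 0.2742 0.145 ]
shaft 0.2 [0.4067 0.2805 0.2   ]
mouth [0.4492 0.2984 0.145 ] [0.4553 0.2946 0.145 ]
notch end [0.4551 0.3332 0.145 ] [0.4543 0.3314 0.145 ]
```

arm_command(plan=[[[0.1,0.3,0],0],[[0.14,0.6,0],0],[[0.18,0.9,0],0],[[0.2,1.1,0],0]])

```text
time: 34.55
position: [0.3773, 0.3038, 0.2201]
tool_rot: [0.709, -0.041, 0.04, -0.702]
ft_force: [-0.5, -11.7, 3.0]
grip_width: 0.0238
```

```bash
python3 - <<'E'
from h import *
two('24',sc=(285,130,70,70),sd=(260,120,70,70),f=5.5)
E
```

```text
t 34.65 p [0.3771 0.3035 0.22  ] yaw 83.49 F [-1.2  -9.51  4.03] M [-2.647 -0.173 -0.722] w 0.0239
```

View pics/two24.png

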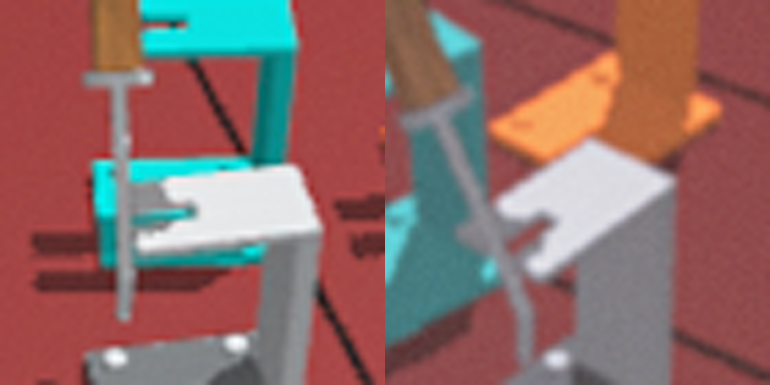

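arm_command(plan=[[[0,-0.2,0],0],[[0.1,-0.4,0],0],[[0.1,-0.4,0],0]])

```text
time: 34.95
position: [0.3813, 0.2973, 0.2204]
tool_rot: [-0.706, 0.04, -0.041, 0.706]
ft_force: [-0.3, 0.3, -2.1]
grip_width: 0.0239
```

```bash
python3 - <<'E'
from h import *
two('25',sc=(290,145,50,50),sd=(265,135,50,50),f=8)
E
```

```text
t 35.05 p [0.3811 0.2974 0.2204] yaw 83.41 F [-0.95 -0.9  -2.64] M [ 0.08  -0.048 -0.026] w 0.0236
```

View pics/two25.png

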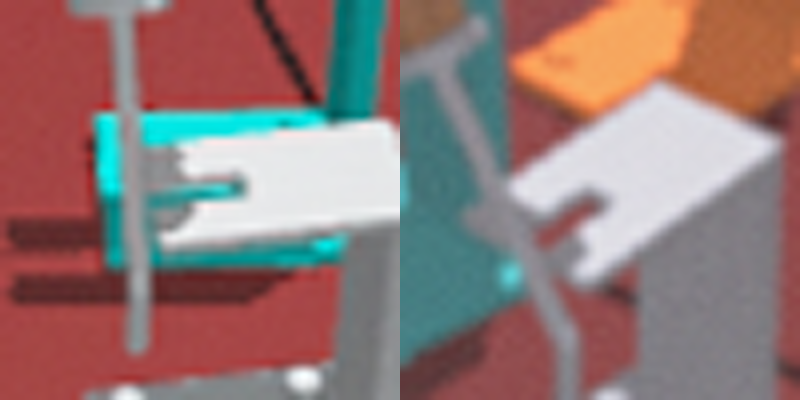

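```bash
python3 - <<'E'
from h import *
np.set_printoptions(precision=4,suppress=True)
s,d=load('scene25'),load('side25')
def plane(c,a,b):
    o,r1=ray(c,*a);_,r2=ray(c,*b);n=np.cross(r1,r2);n/=np.linalg.norm(n);return n,n@o
n1,k1=plane(s,(305,147.5),(307.1,185.6));n2,k2=plane(d,(270,143.75),(285.6,176.25))
for z in (.145,.2): print('shaft',z,np.linalg.solve(np.array([n1,n2,[0,0,1]]),[k1,k2,z]))
e=[onz(s,320.4,168.4,.145),onz(d,290.25,160,.145)];print(e)
e=np.mean(e,0)
for a in (-.037,-.055):
  m=e+a*np.array([.0958,.9954,0]);print(a,m,(proj(s,m)-[290,145])*8,(proj(d,m)-[265,135])*8+[400,0])
E
```

```text
shaft 0.145 [0.4573 0.2899 0.145 ]
shaft 0.2 [0.4179 0.2959 0.2   ]
[array([0.4559, 0.3323, 0.145 ]), array([0.4559, 0.3287, 0.145 ])]
-0.037 [0.4524 0.2937 0.145 ] [136.4506 198.9971] [526.9305 250.1739]
-0.055 [0.4506 0.2757 0.145 ] [ 86.5855 204.3256] [487.7407 276.6718]
```

```bash
python3 - <<'E'
from h import *
a=cv2.resize(cv2.imread('pics/scene25.png')[150:190,300:325],None,fx=15,fy=15,interpolation=cv2.INTER_CUBIC)
b=cv2.resize(cv2.imread('pics/side25.png')[143:183,268:293],None,fx=15,fy=15,interpolation=cv2.INTER_CUBIC)
cv2.imwrite('pics/25z.png',np.hstack([a,b]))
E
```

```text
(no output)
```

View pics/25z.png

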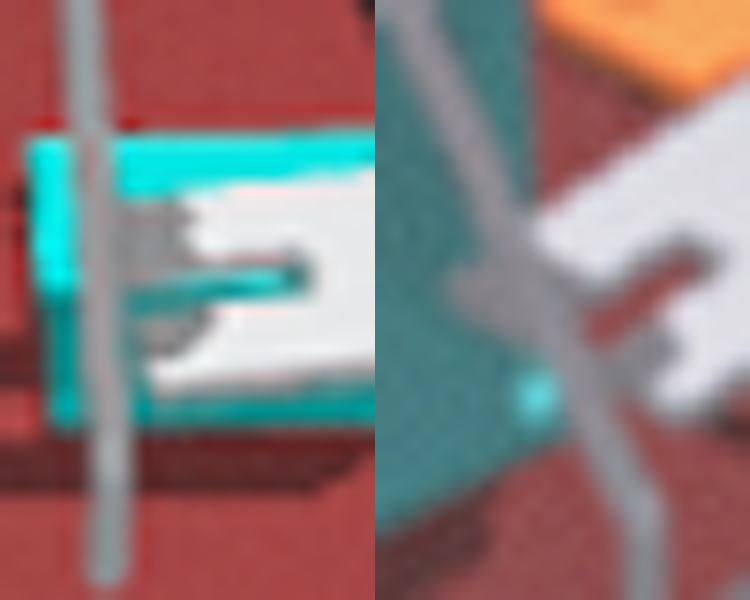

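arm_command(plan=[[[-0.1,-0.1,0],0],[[-0.25,-0.1,0],0],[[-0.25,-0.1,0],0]])

```text
time: 35.35
position: [0.3736, 0.2943, 0.2202]
tool_rot: [0.706, -0.041, 0.04, -0.706]
ft_force: [-0.1, -0.1, -1.1]
grip_width: 0.0234
```

arm_command(plan=[[[0.01,0.1,0],0],[[0.02,0.25,0],0],[[0.03,0.35,0],0],[[0.03,0.35,0],0]])

```text
time: 35.75
position: [0.3748, 0.3025, 0.22]
tool_rot: [0.707, -0.041, 0.04, -0.705]
ft_force: [-0.3, -3.2, -2.5]
grip_width: 0.0236
```

```bash
python3 - <<'E'
from h import *
two('26',sc=(300,150,25,40),sd=(268,143,25,40),f=15)
E
```

```text
t 35.85 p [0.3746 0.3027 0.2199] yaw 83.43 F [-0.68 -2.37 -1.05] M [-0.504  0.123 -0.215] w 0.0235
```

View pics/two26.png

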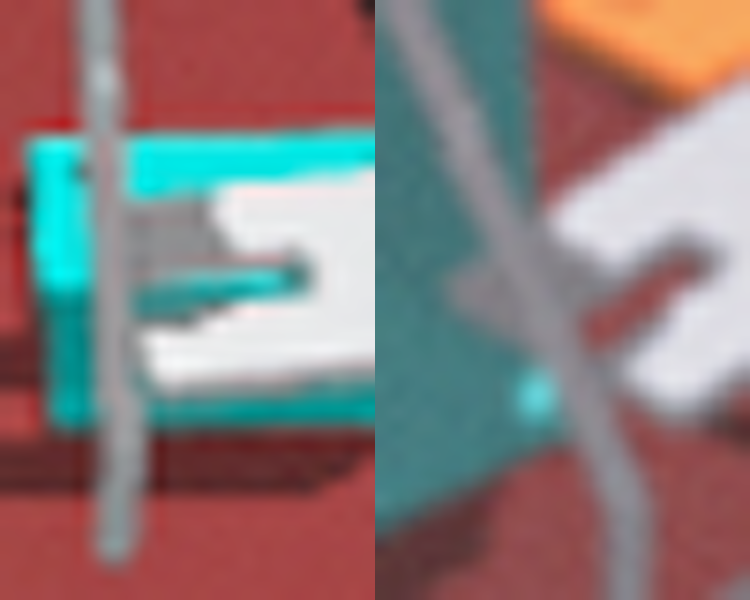

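```bash
python3 - <<'E'
from h import *
np.set_printoptions(precision=4,suppress=True)
s=load('scene0')
for p in ((306.6,129),(307.6,139),(338.6,138),(337,128.6)): print('plate',onz(s,*p,.145))
for p in ((280+110/5,120+197/5),(280+118/5,120+290/5-2)): print('base',onz(s,*p,.01))
w=load('w2')
# near-right corners turquoise in w2: plate ~ (122,60) front near, base (178,86),(182,0)
for p in ((122,62),(124,0)): print('w plate',onz(w,*p,.145))
for p in ((176,86),(182,0)): print('w base',onz(w,*p,.01))
E
```

```text
plate [0.2615 0.3516 0.145 ]
plate [0.3127 0.3389 0.145 ]
plate [0.3321 0.4326 0.145 ]
plate [0.2839 0.445  0.145 ]
base [0.244  0.3465 0.01  ]
base [0.3272 0.3267 0.01  ]
w plate [0.3116 0.3357 0.145 ]
w plate [0.3261 0.3907 0.145 ]
w base [0.3252 0.3233 0.01  ]
w base [0.3529 0.4289 0.01  ]
```

arm_command(plan=[[[0,-0.5,0],0],[[-0.9,-0.7,0],0],[[-1.8,-0.4,0],0],[[-1.8,0.8,0],0],[[-1.8,2,0],0]])

```text
time: 36.35
position: [0.3302, 0.3536, 0.2208]
tool_rot: [-0.705, 0.04, -0.041, 0.707]
ft_force: [0.7, -0.4, -1.2]
grip_width: 0.0232
```

```bash
python3 - <<'E'
from h import *
two('27',sc=(285,110,70,90),sd=(245,100,70,90),f=5)
E
```

```text
t 36.45 p [0.3317 0.3565 0.2211] yaw 83.56 F [ 0.45 -0.45 -1.83] M [-0.001 -0.1   -0.015] w 0.0236
```

View pics/two27.png

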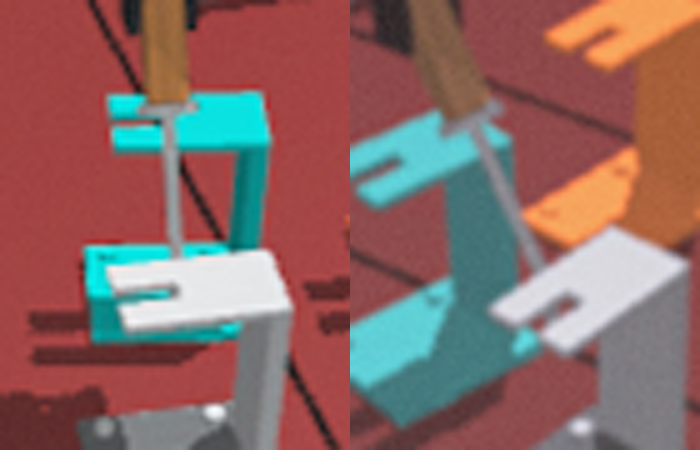

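arm_command(plan=[[[0,0,0],0],[[0.2,-0.02,0],0],[[0.5,-0.06,0],0],[[0.8,-0.1,0],0],[[1.1,-0.13,0],0]], force=12)

```text
time: 36.95
position: [0.3583, 0.3492, 0.2202]
tool_rot: [0.706, -0.041, 0.041, -0.706]
ft_force: [-1.1, 0.3, -1.5]
grip_width: 0.0239
```

arm_command(plan=[[[0.3,-0.03,0],0],[[0.6,-0.07,0],0],[[0.9,-0.1,0],0],[[1.1,-0.13,0],0]])

```text
time: 37.35
position: [0.3861, 0.3466, 0.2203]
tool_rot: [-0.706, 0.041, -0.041, 0.706]
ft_force: [-1.8, 0.2, -0.9]
grip_width: 0.0238
```

```bash
python3 - <<'E'
from h import *
two('28',sc=(285,100,70,90),sd=(245,90,70,90),f=5)
E
```

```text
t 37.45 p [0.3863 0.3466 0.2202] yaw 83.4 F [ 0.52 -0.32 -2.44] M [ 0.115 -0.052 -0.01 ] w 0.0238
```

View pics/two28.png

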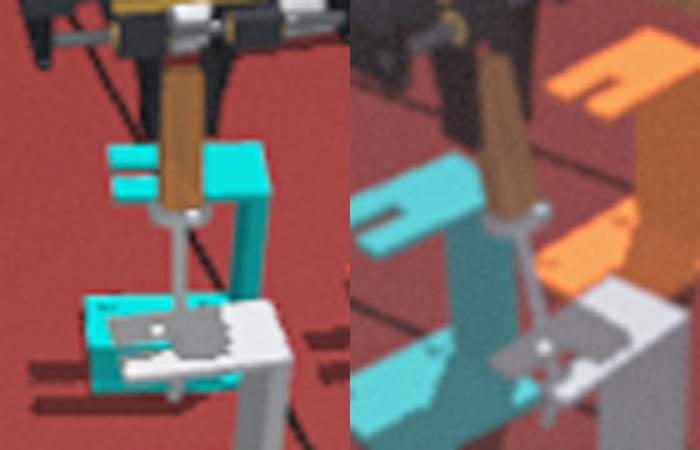

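arm_command(plan=[[[0.3,-0.03,0],0],[[0.6,-0.07,0],0],[[0.9,-0.1,0],0],[[1.2,-0.14,0],0],[[1.2,-0.14,0],0]])

```text
time: 37.95
position: [0.417, 0.3431, 0.2204]
tool_rot: [-0.706, 0.04, -0.041, 0.706]
ft_force: [-0.5, -0.3, -1.3]
grip_width: 0.0238
```

```bash
python3 - <<'E'
from h import *
two('29',sc=(285,100,70,90),sd=(245,90,70,90),f=5)
E
```

```text
t 38.05 p [0.416  0.3431 0.2203] yaw 83.41 F [-0.15  0.73 -1.89] M [ 0.078 -0.173 -0.04 ] w 0.0238
```

View pics/two29.png

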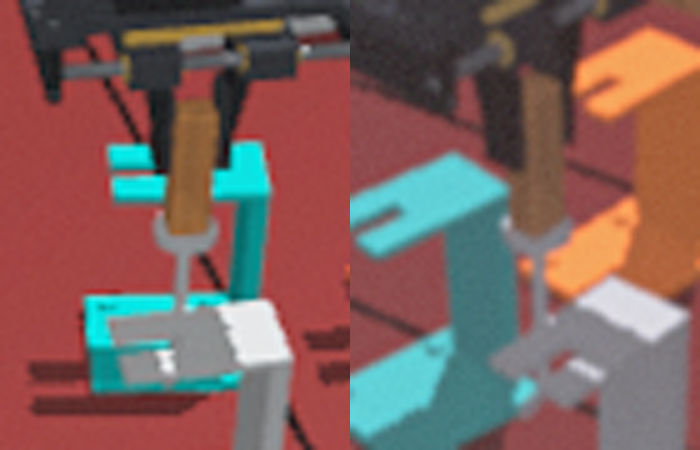

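arm_command(plan=[[[0.06,-0.01,0],0],[[0.12,-0.01,0],0],[[0.18,-0.02,0],0],[[0.18,-0.02,0],0]])

```text
time: 38.45
position: [0.4195, 0.3426, 0.2203]
tool_rot: [0.706, -0.041, 0.04, -0.706]
ft_force: [-1.0, -0.4, -0.9]
grip_width: 0.0238
```

```bash
python3 - <<'E'
from h import *
two('30',sc=(300,110,40,60),sd=(265,100,40,60),f=9)
s,d=load('scene30'),load('side30')
for n,c,off in (('scene',s,(300,110)),('side',d,(265,100))):
  for z in (.19,.16): print(n,z,(proj(c,[.4205,.343,z])-off)*9+([360,0] if n=='side' else [0,0]))
E
```

```text
t 38.55 p [0.4195 0.3426 0.2203] yaw 83.43 F [-1.56 -0.21 -1.1 ] M [0.081 0.177 0.013] w 0.0239
scene 0.19 [188.85453665 340.44634042]
scene 0.16 [183.08676539 415.36095172]
side 0.19 [514.96837728 344.3641117 ]
side 0.16 [517.97214898 431.70584155]
```

View pics/two30.png

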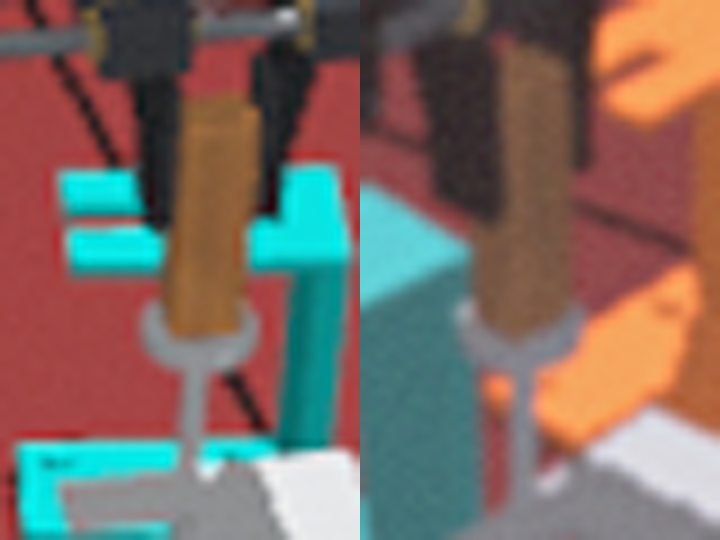

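arm_command(plan=[[[-0.5,0,0],0],[[-1,-0.6,0],-1],[[-0.9,-2.2,0],-2.7],[[-0.5,-3.2,0],-4.4],[[0.3,-3.2,0],-6.1]], force=25)

```text
time: 39.05
position: [0.4246, 0.26, 0.2202]
tool_rot: [0.671, -0.228, 0.227, -0.669]
ft_force: [0.7, 1.1, -0.9]
grip_width: 0.0236
```

arm_command(plan=[[[0.3,0,0],-1.7],[[0.6,0,0],-3.4],[[0.76,0,0],-5.1],[[0.76,0,0],-6.8],[[0.76,0,0],-8.5]])

```text
time: 39.55
position: [0.4458, 0.2627, 0.2203]
tool_rot: [-0.542, 0.454, -0.454, 0.542]
ft_force: [0.4, -0.3, -1.3]
grip_width: 0.0238
```

arm_command(plan=[[[0,0,0],-1.7],[[0,0,0],-3.2],[[0,0,0],-3.2],[[0,0,0],-3.2]])

```text
time: 39.95
position: [0.4459, 0.2627, 0.2204]
tool_rot: [0.476, -0.523, 0.523, -0.476]
ft_force: [-0.8, -1.4, -1.7]
grip_width: 0.0239
```

```bash
python3 - <<'E'
from h import *
two('31',sc=(285,110,60,90),sd=(250,100,60,90),f=6)
E
```

```text
t 40.05 p [0.446  0.2627 0.2203] yaw -5.45 F [-0.85 -0.48 -1.84] M [-0.009 -0.072 -0.038] w 0.0238
```

View pics/two31.png

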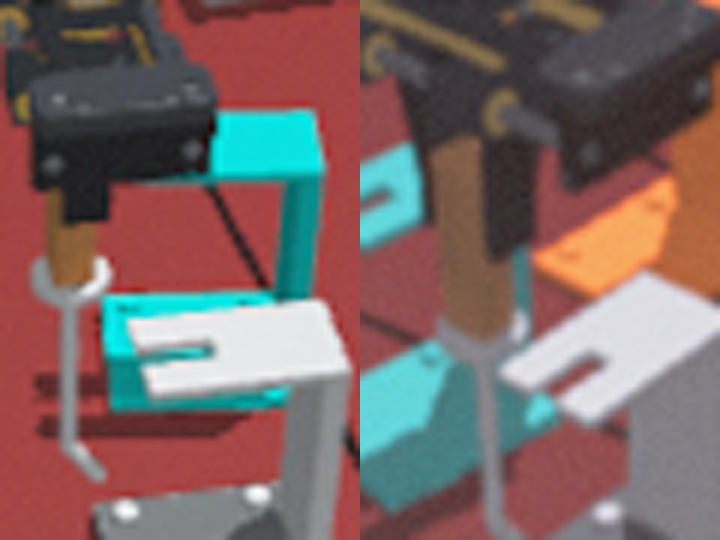

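```bash
python3 - <<'E'
from h import *
np.set_printoptions(precision=4,suppress=True)
s,d=load('scene31'),load('side31')
def plane(c,a,b):
    o,r1=ray(c,*a);_,r2=ray(c,*b);n=np.cross(r1,r2);n/=np.linalg.norm(n);return n,n@o
n1,k1=plane(s,(285+68/6,110+300/6),(285+68/6,110+440/6));n2,k2=plane(d,(250+(482-360)/6,100+355/6),(250+(492-360)/6,100+505/6))
for z in (.145,.19): print('shaft',z,np.linalg.solve(np.array([n1,n2,[0,0,1]]),[k1,k2,z]))
# notch: end and mouth corners
S=lambda u,v:onz(s,285+u/6,110+v/6,.145)[:2]
D=lambda u,v:onz(d,250+(u-360)/6,100+v/6,.145)[:2]
print('end',S(211,350),D(602,360)); print('mouth S',S(135,356),'D',D(540,390)); print('front corners',S(127,320),S(148,397),D(500,372),D(588,424))
E
```

```text
shaft 0.145 [0.4441 0.2644 0.145 ]
shaft 0.19 [0.4451 0.263  0.19  ]
end [0.4554 0.3317] [0.4561 0.3288]
mouth S [0.4504 0.2956] D [0.4473 0.2966]
front corners [0.4238 0.2999] [0.4802 0.2926] [0.4256 0.2966] [0.4779 0.2898]
```

arm_command(plan=[[[0.08,0.5,0],0],[[0.12,0.9,0],0],[[0.15,1.2,0],0],[[0.17,1.4,0],0],[[0.18,1.5,0],0]])

```text
time: 40.55
position: [0.4507, 0.3009, 0.2202]
tool_rot: [-0.475, 0.523, -0.523, 0.475]
ft_force: [-1.0, 0.6, -1.5]
grip_width: 0.0239
```

```bash
python3 - <<'E'
from h import *
two('32',sc=(295,130,50,60),sd=(260,120,50,60),f=8)
E
```

```text
t 40.65 p [0.4506 0.3005 0.2202] yaw -5.53 F [ 0.37  0.01 -1.31] M [ 0.049 -0.086 -0.018] w 0.0236
```

View pics/two32.png

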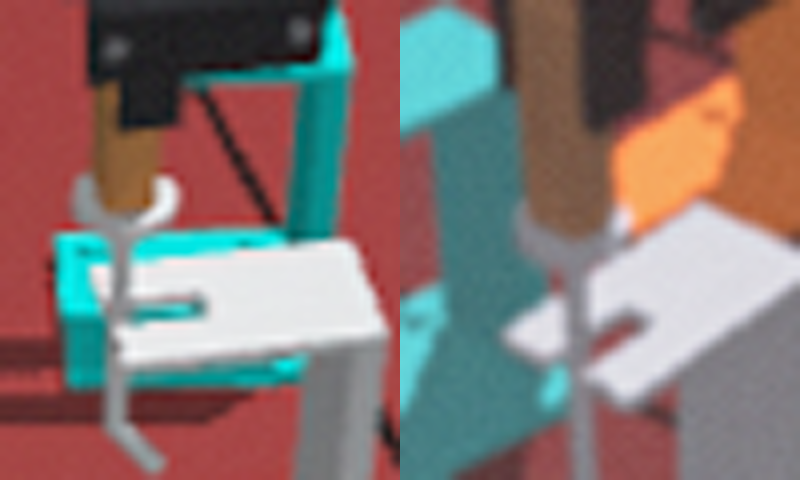

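arm_command(plan=[[[0.03,0.3,0],0],[[0.06,0.6,0],0],[[0.08,0.85,0],0],[[0.09,0.95,0],0],[[0.09,0.95,0],0]])

```text
time: 41.15
position: [0.453, 0.3243, 0.2203]
tool_rot: [0.475, -0.524, 0.524, -0.475]
ft_force: [-0.6, 0.2, -1.5]
grip_width: 0.0237
```

```bash
python3 - <<'E'
from h import *
two('33',sc=(295,130,50,60),sd=(260,120,50,60),f=8)
E
```

```text
t 41.25 p [0.4529 0.3238 0.2202] yaw -5.56 F [-0.5  -0.19 -1.96] M [-0.017 -0.074 -0.017] w 0.0241
```

View pics/two33.png

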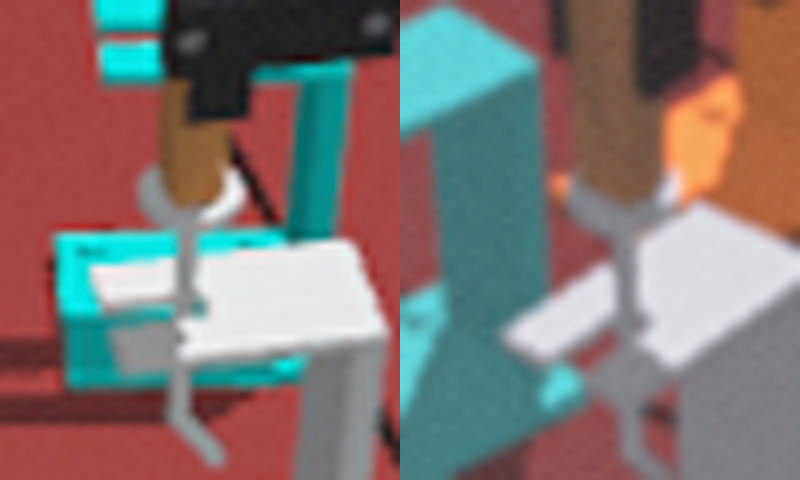

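arm_command(plan=[[[0,0.08,-0.4],0],[[0,0.1,-0.9],0],[[0,0.1,-1.4],0],[[0,0.1,-1.65],0],[[0,0.1,-1.7],0]])

```text
time: 41.75
position: [0.4522, 0.3258, 0.1761]
tool_rot: [-0.476, 0.524, -0.523, 0.474]
ft_force: [0.1, -0.0, -1.4]
grip_width: 0.0238
```

arm_command(plan=[[[0,0,-0.04],0],[[0,0,-0.08],0],[[0,0,-0.1],0]])

```text
time: 42.05
position: [0.4533, 0.3265, 0.1757]
tool_rot: [0.475, -0.524, 0.524, -0.475]
ft_force: [0.1, -1.0, -1.8]
grip_width: 0.0239
```

```bash
python3 - <<'E'
from h import *
two('34',sc=(295,130,50,60),sd=(260,120,50,60),f=8)
E
```

```text
t 42.15 p [0.4532 0.3265 0.1757] yaw -5.57 F [ 0.01 -0.2  -1.31] M [-0.025 -0.115  0.005] w 0.0239
```

View pics/two34.png

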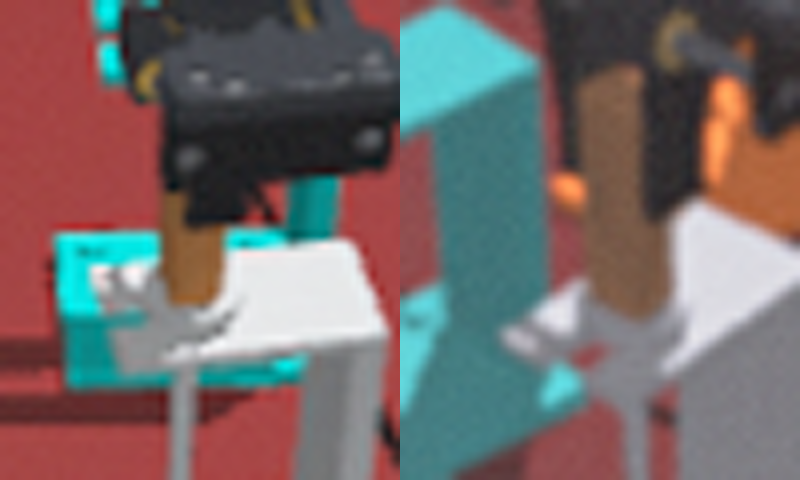

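arm_command(plan=[[[0,0,0],0],[[0,0,-0.05],0],[[0,0,-0.1],0],[[0,0,-0.1],0]], force=10)

```text
time: 42.55
position: [0.4528, 0.3263, 0.1726]
tool_rot: [-0.475, 0.524, -0.524, 0.475]
ft_force: [0.1, 0.5, -1.9]
grip_width: 0.0237
```

arm_command(plan=[[[0,0,-0.04],0],[[0,0,-0.08],0],[[0,0,-0.08],0]])

```text
time: 42.85
position: [0.453, 0.3264, 0.1708]
tool_rot: [0.475, -0.524, 0.524, -0.475]
ft_force: [-0.0, -1.3, -1.0]
grip_width: 0.024
```

arm_command(plan=[[[0,0,-0.03],0],[[0,0,-0.06],0],[[0,0,-0.06],0]])

```text
time: 43.15
position: [0.4531, 0.327, 0.1706]
tool_rot: [-0.475, 0.524, -0.524, 0.476]
ft_force: [-2.5, 0.8, 6.1]
grip_width: 0.0237
```

arm_command(plan=[[[0,0,-0.03],0],[[0,0,-0.06],0],[[0,0,-0.06],0]])

```text
time: 43.45
position: [0.4532, 0.3272, 0.1702]
tool_rot: [-0.474, 0.524, -0.524, 0.476]
ft_force: [-3.3, -0.3, 12.9]
grip_width: 0.0239
```

arm_command(plan=[[[0,0,0.05],0],[[0,0,0.05],0],[[0,0,0.05],0]], force=4)

```text
time: 43.75
position: [0.4532, 0.3268, 0.1699]
tool_rot: [-0.475, 0.524, -0.524, 0.476]
ft_force: [-2.1, 0.3, 6.1]
grip_width: 0.0241
```

```bash
python3 - <<'E'
from h import *
two('35',sc=(295,130,50,60),sd=(260,120,50,60),f=8)
E
```

```text
t 43.85 p [0.4532 0.3268 0.1698] yaw -5.58 F [-1.23  0.64  6.55] M [0.089 0.282 0.01 ] w 0.0236
```

View pics/two35.png

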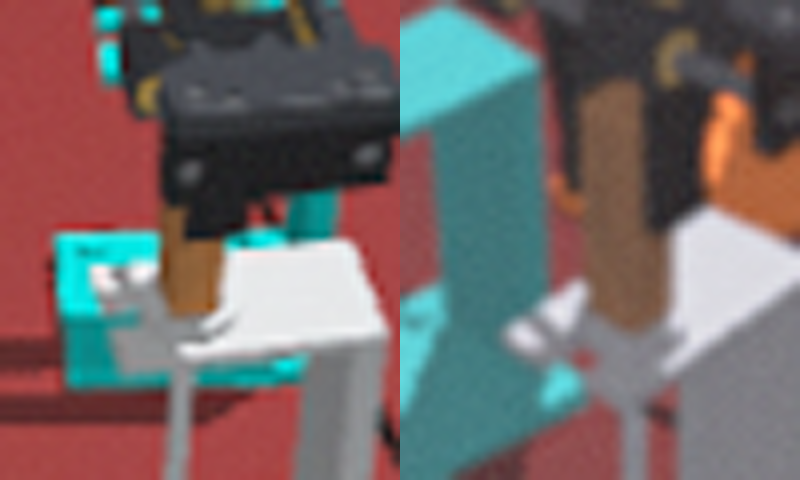

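arm_command(plan=[[[0,0,0],0],[[0,0,0],0],[[0,0,0],0],[[0,0,0],0]], fingers=-0.2)

```text
time: 44.25
position: [0.453, 0.3262, 0.1687]
tool_rot: [-0.475, 0.524, -0.524, 0.475]
ft_force: [-0.0, 0.1, -0.5]
grip_width: 0.0344
```

```bash
python3 - <<'E'
from h import *
two('36',sc=(295,120,50,60),sd=(260,110,50,60),f=8)
E
```

```text
t 44.35 p [0.453  0.3263 0.1688] yaw -5.57 F [-0.81  0.02  0.81] M [-0.016 -0.113 -0.017] w 0.0346
```

View pics/two36.png

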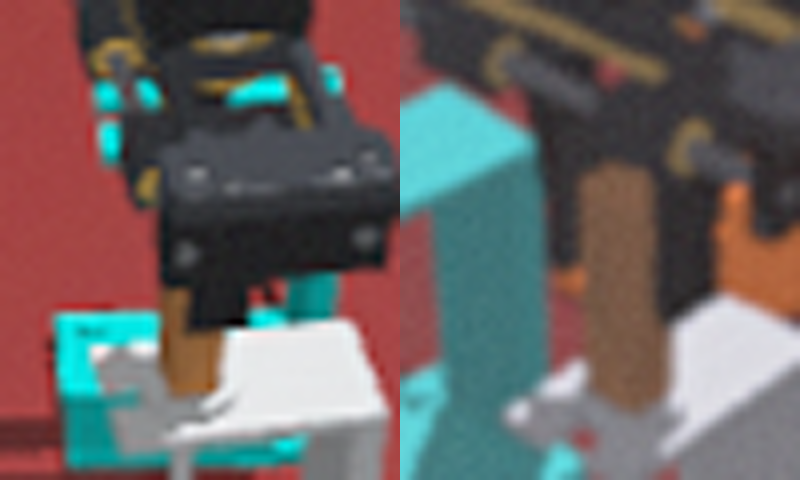

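Standing on its own. Opening fully, then lifting straight up.

arm_command(plan=[[[0,0,0],0],[[0,0,0],0],[[0,0,0],0],[[0,0,0],0],[[0,0,0],0]], fingers=1)

```text
time: 44.85
position: [0.453, 0.3264, 0.1691]
tool_rot: [0.475, -0.524, 0.524, -0.475]
ft_force: [0.6, 0.0, 1.0]
grip_width: 0.0669
```

arm_command(plan=[[[0,0,0.2],0],[[0,0,0.7],0],[[0,0,1.7],0],[[0,0,3],0],[[0,0,4.5],0]])

```text
time: 45.35
position: [0.4524, 0.3261, 0.283]
tool_rot: [-0.476, 0.524, -0.524, 0.475]
ft_force: [0.2, -0.4, 0.4]
grip_width: 0.0866
```

arm_command(plan=[[[0,-1.5,0.5],0],[[0,-3.2,0.5],0],[[0,-5,0.5],0],[[0,-6,0.5],0],[[0,-6,0.5],0]])

```text
time: 45.85
position: [0.4531, 0.1738, 0.2953]
tool_rot: [0.474, -0.524, 0.525, -0.474]
ft_force: [0.4, 0.6, 0.2]
grip_width: 0.0868
```

```bash
python3 - <<'E'
from h import *
two('37',sc=(280,110,80,120),sd=(240,100,80,120),f=5)
E
```

```text
t 45.95 p [0.4534 0.1764 0.2951] yaw -5.66 F [-0.05 -0.54 -0.2 ] M [-0.013 -0.065 -0.021] w 0.0871
```

View pics/two37.png

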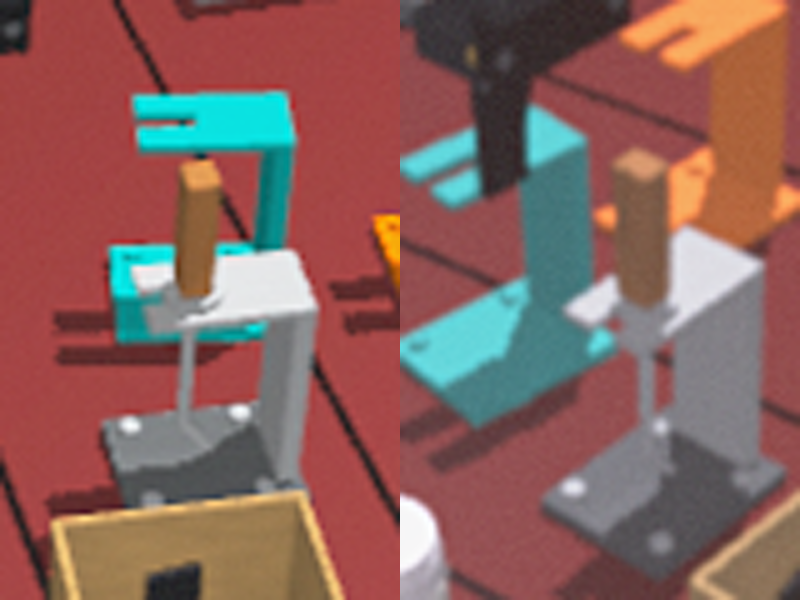

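View pics/scene37.png

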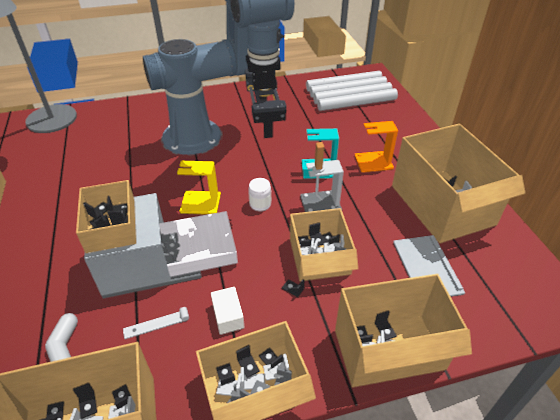

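```bash
python3 - <<'E'
from h import *
import rig
a=cv2.imread('pics/scene0.png');b=cv2.imread('pics/scene37.png');c=cv2.imread('pics/scene20.png')
for n,(x,y,w,h) in dict(can=(245,175,30,40),strap=(118,302,75,40),bracket=(278,276,30,22),box=(208,284,40,52)).items():
    print(n,np.abs(a[y:y+h,x:x+w].astype(int)-b[y:y+h,x:x+w]).mean())
print('tray edge',np.abs(c[200:275,222:245].astype(int)-b[200:275,222:245]).mean())
print(rig.hand_in())
E
```

```text
can 1.5305555555555554
strap 1.6436666666666666
bracket 1.8909090909090909
box 1.1533653846153846
tray edge 18.94647342995169
the job is handed in; nothing more can be done
None
```

```bash
python3 - <<'E'
import cv2,numpy as np
f=lambda t:cv2.resize(cv2.imread(f'pics/{t}.png')[190:290,140:250],None,fx=3.5,fy=3.5)
cv2.imwrite('pics/cmp.png',np.hstack([f('scene20'),f('scene37')]))
E
```

```text
(no output)
```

View pics/cmp.png

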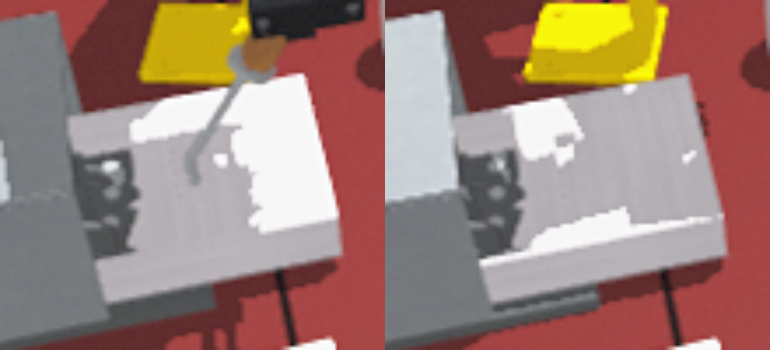

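The job is done and handed in at about 46 s of the 64 s. The tray is out at its stop, and the hook hangs upright in its own grey rack with the gripper clear of it.

**What I did:**
- **Leaning the hook:** The moves offered no way to tilt the tool. I leaned the hook about 35° by pivoting it loosely in the grip against the end of its notch.
- **Feeling for the slot:** I rested the tip on the front deck and dragged it in lightly. The contact force disappeared once the tip was over the slot. I lowered the tip about 11 mm into it and paused for about a second.
- **Pulling:** The tray drew out at 2–3 N until the force rose to about 5–6 N at the stop.
- **Rehanging:** I lifted the hook out, stood it upright again by pressing its shaft against the rack plate's outer edge, slid it into the notch and let go.

**What the last checks showed:**
- **Hook:** It is upright with its collar on the plate and its tip towards the upright, as at the start.
- **Tray:** Its front edge moved about 107 mm, which fits the 110 mm stop if it started a few millimetres open. An automatic picture comparison of the tray edge disagreed (difference of 19). Viewed side by side, the edges line up and the difference is the gripper's shadow.
- **Other things:** The can, strap, bracket and small box look unchanged in the pictures.

**What did not go cleanly:**
- At the first stretch of dragging, the push on the deck rose to about 11 N down and 9 N along. I eased off at once, and the rest of the drag stayed at roughly 1–4 N.
- While rehanging I twice touched the front of the plate (up to 12 N, then 3 N), because the leaned shaft did not fit the notch sideways.
- Seating the collar reached about 13 N.

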